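# Unload the gate tray into the catch bin

## Task

Carry the tray of clay pendants, level and with its red gate up, to the wooden tipping rest and set it down with its axle in the two saddles and its gate toward the felt-lined catch bin. Then lower the gate fully, take the tray by its tail handle and tip it until all three pendants have slid out through the gate end, and only there, into the bin. Finally let the tray down level on the rest again, axle in the saddles and gate still down, and let go; leave the jar and the cup standing where they are.

Things in the scene. Friction and masses are not known exactly. Their poses are not given: they have to be found in the camera images.
- carry_handle (a point): Centre of the tray's wooden carrying handle above its middle: a flat-sided bar 14 mm thick (x), 20 mm tall, 134 mm long (y), 98 mm above the tray's underside, strapped to the side walls. Axes are the tray's: x toward the red gate end, z up.
- tray_floor (a point): Middle of the inner floor of the open aluminium tray, 14 mm above its underside, straight below the carrying handle. The tray is 156 mm long (x), 124 mm wide (y), walls rising to 46 mm above its underside, about 0.4 kg. Axes as the carrying handle.
- tail_handle (a point): Centre of the tray's tail handle, a round wooden bar 12 mm thick, 90 mm long (along y), at the end opposite the gate: tray x = -114 mm from the carrying handle, 62 mm above the underside, 30 mm clear of the end wall, whose top is 16 mm lower. Being round it can turn between the fingers. Axes as the tray's.
- axle (a point): Middle of the tray's axle, a round steel bar 12 mm thick, 160 mm long (y), under the gate end and sticking out 18 mm at each side: tray x = +64 mm from the carrying handle, centre 6 mm above the underside. It is the front foot too; a rear foot bar lies at tray x = -64 mm, as low. Axes as the tray's.
- gate (a joint): Angle of the tray's red end gate (rad): 0 upright and closed, 1.57 fully lowered, level with the floor and pointing out ahead. Hinged along its bottom edge, 75 mm ahead of the carrying handle and 12.5 mm above the tray's underside; a slightly stiff hinge (0.035 N m) keeps it where it is left.
- gate_tab (a point): Centre of the red pull tab on top of the gate: 40 mm wide (y), 6 mm thick, centre 37 mm and top edge 46 mm from the hinge, so that it stands 12 mm above the walls when closed. It moves with the gate: its z axis points from hinge to tab, its x axis out of the tray when closed.
- saddles (a point): Midway between the two saddles of the fixed wooden tipping rest, where the middle of the seated axle lies, 91 mm above the table. x points to the catch bin, y across. Saddles at y = +-79 mm, 20 mm wide, bottoms 85 mm above the table, sloping steel horns fore and aft 18 mm high, about 16 mm apart below and 41 mm above. The 138 mm between them is open: tray and gate can dip there.
- rear_block (a point): Centre of the top of the rest's rear block, 40 mm long, 85 mm above the table, 128 mm behind the saddles; same axes. It carries the tray's rear foot: seated, the tray is level, its carrying handle 64 mm behind the saddles (x = -64 mm) with its centre 183 mm above the table.
- bin_floor (a point): Centre of the felt floor of the plywood catch bin, fixed before the saddles (133 mm ahead of them), 9 mm above the table; same axes. Inside 206 mm along x, 200 mm along y; the wall next to the rest is 26 mm high, the others 46 mm.
- elephant_a: Grey clay elephant pendant, flat, 51x68x7 mm, about 30 g; origin at the centre of its underside. It starts lying in the tray; it slides on the tray's floor only when this is tipped steeply (about 45 degrees is safe).
- dolphin_c: Blue clay dolphin pendant, flat, 51x61x8 mm; origin at the centre of its underside. Starts lying in the tray.
- dolphin_h: Slim blue clay dolphin pendant, flat, 42x65x7 mm; origin at the centre of its underside. Starts lying in the tray.
- glaze_jar: Bystander: plastic glaze jar with a dark lid, 51 mm wide, 60 mm tall, standing near the table's front edge; origin at the centre of its underside.
- bisque_cup: Bystander: unglazed cup with a blue band, 67 mm wide, 61 mm tall, standing on the right; origin at the centre of its underside.
There are look-alikes about, which are no part of the job. What is shaped like the dolphin_h but purple is not meant.

How it is judged (in metres and radians):
On the way, in this order (a step that is already met when the one before it is completed fails the run):
1. the tray stands level on the rest, axle in the saddles, gate toward the bin and still up (x of axle in the frame of saddles between -0.012 and 0.012 m and y of axle in the frame of saddles between -0.012 and 0.012 m and z of axle in the frame of saddles between -0.006 and 0.006 m and x of tail_handle in the frame of saddles below -0.1 m and angle between axle's own z axis and vertical below 0.08 rad and angle between the x axis of axle and the x axis of saddles, either way round below 0.12 rad and value of joint gate below 0.35 rad), for 0.2 s.
2. the gate is fully lowered while the tray stands level on the rest (x of axle in the frame of saddles between -0.012 and 0.012 m and y of axle in the frame of saddles between -0.012 and 0.012 m and z of axle in the frame of saddles between -0.006 and 0.006 m and x of tail_handle in the frame of saddles below -0.1 m and angle between axle's own z axis and vertical below 0.08 rad and angle between the x axis of axle and the x axis of saddles, either way round below 0.12 rad and value of joint gate above 1.35 rad), for 0.2 s.
3. the three pendants are in the bin while the tray is still tipped on its axle in the saddles (x of elephant_a in the frame of bin_floor between -0.105 and 0.105 m and y of elephant_a in the frame of bin_floor between -0.102 and 0.102 m and z of each of elephant_a, dolphin_c, dolphin_h in the frame of bin_floor below 0.04 m and x of dolphin_c in the frame of bin_floor between -0.105 and 0.105 m and y of dolphin_c in the frame of bin_floor between -0.102 and 0.102 m and x of dolphin_h in the frame of bin_floor between -0.105 and 0.105 m and y of dolphin_h in the frame of bin_floor between -0.102 and 0.102 m and angle between axle's own z axis and vertical above 0.15 rad and distance between axle and saddles below 0.03 m), for 0.1 s.
At the end, for the whole second after the job is handed in: All three pendants lie at rest inside the catch bin; the tray stands level (within 0.08 rad) on the rest, tail away from the bin, its axle in the saddles (within 12 mm along and across, 6 mm in height, in line within 0.12 rad), the gate still lowered (over 1.2 rad) (x of axle in the frame of saddles between -0.012 and 0.012 m and y of axle in the frame of saddles between -0.012 and 0.012 m and z of axle in the frame of saddles between -0.006 and 0.006 m and x of tail_handle in the frame of saddles below -0.1 m and angle between axle's own z axis and vertical below 0.08 rad and angle between the x axis of axle and the x axis of saddles, either way round below 0.12 rad and value of joint gate above 1.2 rad and x of elephant_a in the frame of bin_floor between -0.105 and 0.105 m and y of elephant_a in the frame of bin_floor between -0.102 and 0.102 m and z of each of elephant_a, dolphin_c, dolphin_h in the frame of bin_floor below 0.04 m and x of dolphin_c in the frame of bin_floor between -0.105 and 0.105 m and y of dolphin_c in the frame of bin_floor between -0.102 and 0.102 m and x of dolphin_h in the frame of bin_floor between -0.105 and 0.105 m and y of dolphin_h in the frame of bin_floor between -0.102 and 0.102 m and linear speed of each of elephant_a, dolphin_c, dolphin_h below 0.02 m/s and velocity of joint gate below 0.15 rad/s); the robot touches nothing.
It fails at once if the tray is tilted more than 0.35 rad before the gate is lowered (angle between axle's own z axis and vertical above 0.35 rad and value of joint gate below 1 rad).
It fails at once if a pendant leaves the tray otherwise than through the gate end ((x of elephant_a in the frame of axle below 0.005 m and (y of elephant_a in the frame of axle above 0.066 m or y of elephant_a in the frame of axle below -0.066 m or z of elephant_a in the frame of axle above 0.06 m or x of elephant_a in the frame of axle below -0.15 m)) or (x of dolphin_c in the frame of axle below 0.005 m and (y of dolphin_c in the frame of axle above 0.066 m or y of dolphin_c in the frame of axle below -0.066 m or z of dolphin_c in the frame of axle above 0.06 m or x of dolphin_c in the frame of axle below -0.15 m)) or (x of dolphin_h in the frame of axle below 0.005 m and (y of dolphin_h in the frame of axle above 0.066 m or y of dolphin_h in the frame of axle below -0.066 m or z of dolphin_h in the frame of axle above 0.06 m or x of dolphin_h in the frame of axle below -0.15 m))).
It fails at once if a bystander is moved more than 30 mm (distance of any of glaze_jar, bisque_cup from where it was at the start of the episode above 0.03 m).
It also fails if it takes over 72 s, if anything falls off the work surface, if the arm or the gripper's body presses on something with over 40 N, if the wrist force passes 120 N, or if a joint passes its speed limit or range.

## Robot

A 6-joint arm with a two-finger parallel gripper is mounted at the origin on a cart in front of the work surface, level with it; the furniture and walls round the work are solid. World frame = base frame: x ahead of the robot, y to its left, z up, the work surface at z = 0. Lengths are in m, angles in degrees, forces in N, time in s.
With the tool pointing down it reaches from about 0.375 to 0.9 m from the base axis. Payload 3.1 kg.
Tool frame: the origin (TCP) lies on the centre line of the jaws, within the pads' length; the fingertips stand 25 mm ahead of it and the grasp point (between the pads) lies 6 mm ahead of it; z points along the fingers, y is the line along which they close (so a half turn about z gives the same grasp; the last joint's range is limited). The gripper opens to 87 mm and grips with 3 to 60 N. Pads are 19 mm wide; open, the fingers measure 117 mm over their backs; the gripper's body (75 mm by 190 mm) begins 51 mm behind the grasp point.
Start: joints at [-74.055, 30.224, 82.088, -0, 67.689, -10.227], TCP at [0.276, -0.561, 0.248] pointing down, gripper open.
Joint ranges: [-176.69, 176.69], [-43.24, 126.21], [12.49, 139.97], [-82, 262], [0, 151.66], [-163.58, 163.58]. Speed limits (degrees/s): [159.86, 159.86, 180, 180, 180, 180].

## Interface

Orientations are given as a 3x3 rotation matrix whose columns are the frame's x, y, z axes.
In Python, from rig import read_state, capture, camera_params, hand_in gives the robot as it stands.
- The arm moves only by the tool apply_moves, never from a script. Its argument "rows" is a list of rows, each an object of numbers: "x", "y", "z": the shift along the tool's x, y, z in mm; "rx", "ry", "rz": the turn, a rotation vector about the tool's x, y, z in units of 6 degrees (1.0 is 6 degrees); "claw": the closure in counts, from 0 (fully open) to 255 (shut). A call has 1 to 10 rows; each row is the pose to reach, as a shift and turn from the pose commanded when the call began, along the tool's axes at that moment; what a row does not reach only later rows make up. A row lasts 1/8 s, in which the tool goes at most 62.5 mm and 10.7 degrees, less where a joint would pass 70% of its speed; a pose out of reach is approached as far as the arm can. A call with a gripper value outside its range is refused whole. The fingers move at their own pace and stop on an object; the grip force is fixed at half the most. Time passes only in rows, so rows that repeat a pose let the fingers close. It gives the time, the measured TCP pose, the force, the opening and the grip force at its end, in the units of the state.
- read_state(): the state, without advancing time (a new reading comes with each control period).
- capture(name): name is "scene" or "top" or "wrist"; returns (picture, depth): 420x560x3 uint8, red, green, blue; 420x560 float32, m along the optical axis (not along the pixel's ray), 0 where there is no reading.
- camera_params(name): a dict with "fx", "fy", "cx", "cy" (pixels), "xyz" and "orientation" of the camera in the world. Camera axes: x right, y up, looking along -z (the intrinsics and any distortion apply to the point x, -y, -z); pixel columns grow to the right and rows downward; lengths in m; the calibration is good to about 2 mm. The wrist camera is an equidistant fisheye: a pixel r from the principal point sees the ray r / f radians off the axis. A picture is of the moment at which its call begins: read the wrist's pose just before it. camera_params takes no time and is no camera call; for the wrist camera it gives the pose at the moment of the call.
- hand_in(): hands the job in; it is judged then, once.
The state is a dict: "time_s": time; "joint_positions": joint angles; "qvel": joint speeds; "tau": joint torques, N m; "position": TCP position; "tcp_rot": TCP orientation; "force": force on the tool from outside, world axes, zero at the start; "moment": the same for the moment, N m; "opening": opening from 0.0 (shut) to 1.0 (fully open); "grasp_force": force on a finger pad.
Only numpy, scipy, OpenCV 4.12 (cv2) and the standard library are available. Lean on these libraries where they do the work, as an engineer would, in place of code of your own. Each camera call takes 0.05 s, during which the arm holds its last target. There are 200 camera calls.

## Working session

There is one attempt and no reset: what is moved stays moved. The work goes in short steps, Python scripts to look and compute and a tool call to move; the robot and the scene stay as the last step left them, time stands still between calls to the robot, and variables do not carry over. Pictures are saved under pics/ and viewed, at most 10 in all, crops included, and the job is handed in when it is done.

Besides the shell and the picture viewer there is one more tool, called after ">>>" by a JSON object that holds its "method" and its "body", one argument or row to a line. apply_moves: Moves the arm, as the interface text tells. Its arguments: {"type":"object","properties":{"rows":{"type":"array"}},"required":["rows"]}

```bash
ls; mkdir -p pics; cat > h.py <<'E'
import numpy as np, cv2
from rig import read_state, capture, camera_params, hand_in
def snap(n,f):
    p=camera_params(n); im,d=capture(n); cv2.imwrite(f'pics/{f}.png',im[:,:,::-1]); np.savez(f'{f}.npz',im=im,d=d,**{k:np.array(v) for k,v in p.items()}); return im,d,p
def world(d,p,uv=None):
    # pinhole cams: depth->world
    H,W=d.shape; u,v=np.meshgrid(np.arange(W),np.arange(H))
    c=np.stack([(u-p['cx'])/p['fx']*d,-(v-p['cy'])/p['fy']*d,-d],-1)
    return c@np.array(p['orientation']).T+np.array(p['xyz'])
E
python3 - <<'E'
from h import *
for n in('scene','top'):
    im,d,p=snap(n,n+'0'); print(n,p)
s=read_state();print(s['time_s'],s['position'],s['tcp_rot'],s['opening'])
a=cv2.imread('pics/scene0.png');b=cv2.imread('pics/top0.png')
E
```

```text
pics
scene {'fx': 445.81634244629186, 'fy': 445.81634244629186, 'cx': 273.11079672989206, 'cy': 205.5573286197288, 'xyz': array([-0.33914636,  0.49569083,  0.66874087]), 'orientation': array([[-0.51505986,  0.42631373, -0.74361949],
       [-0.85686131, -0.23340465,  0.45968572],
       [ 0.02240609,  0.87394443,  0.48550911]])}
top {'fx': 398.58791760560496, 'fy': 398.58791760560496, 'cx': 277.45520883461467, 'cy': 206.263868175396, 'xyz': array([ 0.38252402, -0.06389193,  1.34141644]), 'orientation': array([[-1.91550953e-02,  9.93061159e-01, -1.16028514e-01],
       [-9.99816273e-01, -1.89434061e-02,  2.92699687e-03],
       [ 7.08711640e-04,  1.16063263e-01,  9.93241570e-01]])}
0.1 [ 0.27554605 -0.56031428  0.24666764] [[ 8.97463028e-01  4.41089385e-01 -5.17553546e-04]
 [ 4.41089539e-01 -8.97461136e-01  1.87827538e-03]
 [ 3.64003139e-04 -1.91397016e-03 -9.99998102e-01]] 0.9957353273876441
```

View pics/top0.png

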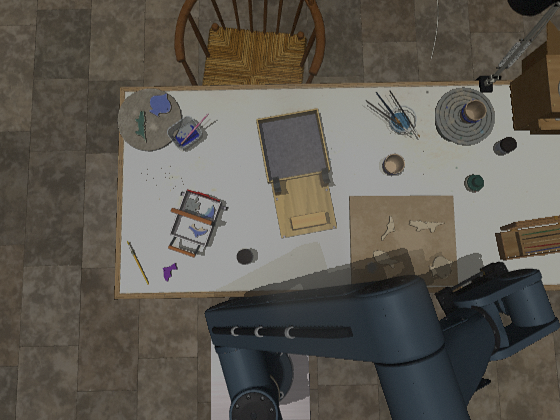

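View pics/scene0.png

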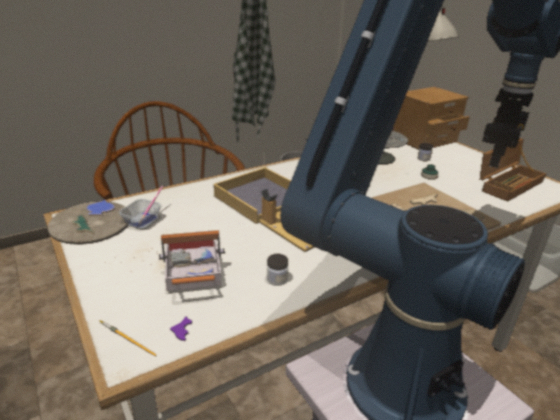

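Top view: the tray is at about (197,222), with the red gate at (205,193), the carry handle bar at (193,217) and the tail handle at (184,247). The rest has its saddles at (280,187) and (328,178) and its rear block at (310,221). The bin is at (293,145), the jar at (245,257) and the cup at (393,163).

Look-alikes:
- The wooden box at (530,238) could pass for the tray, but it isn't aluminium with a red gate.
- The purple dolphin at (169,271) is not meant.
- The tub at (188,133) could pass for a container.

I choose the aluminium tray at (197,222).

```bash
python3 - <<'E'
from h import *
def load(f):
    z=np.load(f+'.npz'); return z['im'],z['d'],{k:z[k] for k in('fx','fy','cx','cy','xyz','orientation')}
for f,roi in(('top0',(150,180,240,265)),('scene0',(140,215,240,310))):
    im,d,p=load(f); P=world(d,p); x0,y0,x1,y1=roi
    m=np.zeros(d.shape,bool); m[y0:y1,x0:x1]=1
    m&=(d>0)
    hsv=cv2.cvtColor(im,cv2.COLOR_RGB2HSV)
    z=P[...,2]
    r=m&((hsv[...,0]<6)|(hsv[...,0]>172))&(hsv[...,1]>150)
    print(f,'z pct',np.percentile(z[m],[1,50,90,99]))
    for lo,hi in((.085,.125),(.05,.075)):
        k=m&(z>lo)&(z<hi); q=P[k]
        n,l,st,c=cv2.connectedComponentsWithStats(k.astype(np.uint8))
        for i in range(1,n):
            if st[i,4]>8:
                q=P[l==i]; rr=cv2.minAreaRect((q[:,:2]*1000).astype(np.float32)); print(lo,st[i],c[i].round(),q.mean(0).round(4),np.array(q.max(0)-q.min(0)).round(3),rr)
    q=P[r]; print('red',len(q),q.mean(0),q.max(0))
im,d,p=load('top0');P=world(d,p);z=P[...,2]
m=np.zeros(d.shape,bool); m[170:240,265:345]=1
print('rest')
for lo,hi in((.094,.12),(.078,.092)):
    k=m&(z>lo)&(z<hi)
    n,l,st,c=cv2.connectedComponentsWithStats(k.astype(np.uint8))
    for i in range(1,n):
        if st[i,4]>5:
            q=P[l==i]; rr=cv2.minAreaRect((q[:,:2]*1000).astype(np.float32)); print(lo,st[i],q.mean(0).round(4),rr)
for nm,u,v in(('jar',245,257),('cup',393,163)): print(nm,P[v-3:v+4,u-3:u+4].reshape(-1,3).max(0))
c=cv2.resize(im[105:275,150:350],None,fx=4,fy=3.5,interpolation=cv2.INTER_CUBIC)[:, :, ::-1]; cv2.imwrite('pics/crop.png',c)
E
```

```text
top0 z pct [-0.00608378  0.00132934  0.02515333  0.10787862]
0.085 [171 208  42  18 198] [192. 216.] [0.5003 0.2002 0.107 ] [0.055 0.127 0.025] ((500.8188171386719, 201.36033630371094), (132.42031860351562, 14.001594543457031), 70.1814956665039)
0.05 [197 192  12   5  24] [203. 194.] [0.5769 0.1744 0.0575] [0.015 0.036 0.013] ((577.2203369140625, 174.70457458496094), (38.322998046875, 5.962033748626709), 67.9279556274414)
0.05 [168 240  30  18 133] [182. 250.] [0.3966 0.2397 0.0639] [0.056 0.091 0.022] ((401.7735595703125, 238.752197265625), (91.18709564208984, 28.267379760742188), 69.36544036865234)
0.05 [237 251   3  12  29] [238. 257.] [0.3729 0.0607 0.06  ] [0.035 0.007 0.01 ] ((373.3568420410156, 61.30819320678711), (7.153493404388428, 34.750972747802734), 89.25042724609375)
red 39 [0.57711275 0.1769987  0.05183831] [0.59326213 0.22524803 0.06445501]
scene0 z pct [-0.00226423  0.00136801  0.04645798  0.10803391]
0.085 [161 230  59  16 561] [190. 237.] [0.495  0.2035 0.1015] [0.057 0.13  0.026] ((497.7286071777344, 201.5786895751953), (133.67344665527344, 19.033552169799805), 69.
[... 1117 characters left out ...]
275 188   7   5  21] [ 0.5784 -0.0693  0.1005] ((578.7926025390625, -69.04241943359375), (11.089231491088867, 19.150836944580078), 13.15283489227295)
0.078 [321 171   9  13  56] [ 0.6238 -0.2205  0.0849] ((622.3928833007812, -221.91314697265625), (40.010963439941406, 19.9453182220459), 9.505523681640625)
0.078 [273 180   8  10  51] [ 0.5989 -0.0657  0.0857] ((599.5110473632812, -65.54590606689453), (29.023590087890625, 19.890527725219727), 8.158337593078613)
0.078 [291 211  36  19 435] [ 0.4838 -0.1643  0.0844] ((483.9560852050781, -164.88912963867188), (40.15621566772461, 109.80961608886719), 9.700855255126953)
jar [0.38252402 0.04860852 1.34141644]
cup [ 0.68998496 -0.06389193  1.34141644]
```

View pics/crop.png

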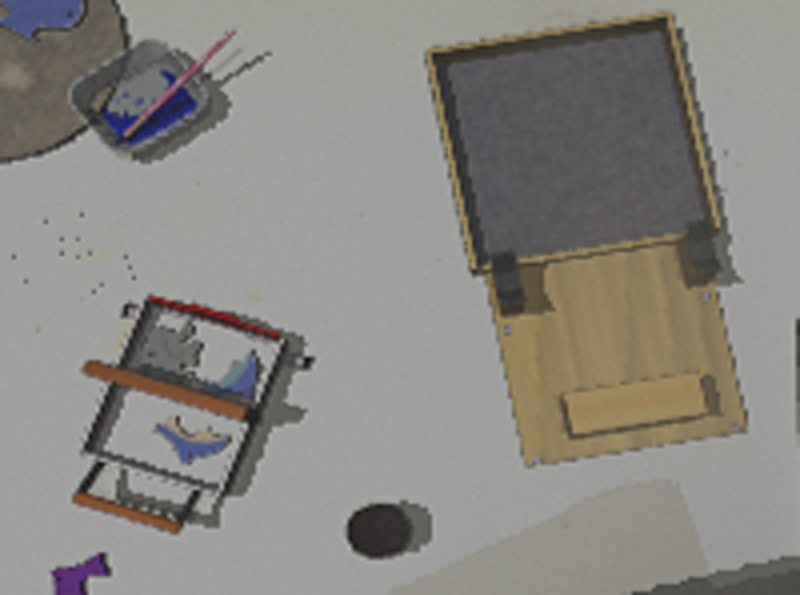

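```bash
cat >> h.py <<'E'
from scipy.spatial.transform import Rotation as Ro
def down(a):  # tool down, tool y at world angle a (deg)
    a=np.radians(a); y=np.array([np.cos(a),np.sin(a),0]); z=np.array([0,0,-1.]); return np.stack([np.cross(y,z),y,z],1)
def go(pos,R=None):
    s=read_state(); R0=np.array(s['tcp_rot']); p0=np.array(s['position'])
    dt=R0.T@(np.array(pos)-p0)*1000; rv=np.degrees(Ro.from_matrix(R0.T@(R0 if R is None else R)).as_rotvec())/6
    print('t',s['time_s'],'p',p0.round(4),'shift',dt.round(1),'rv',rv.round(2),'F',np.round(s['force'],1),'op',round(s['opening'],3),'q',np.round(s['joint_positions'],1))
E
python3 - <<'E'
from h import *
go([0.5,0.2015,0.26],down(-20))
E
```

```text
t 0.1 p [ 0.2755 -0.5603  0.2467] shift [ 537.5 -584.7  -12. ] rv [-0.02 -0.01 -7.3 ] F [ 0.1 -0.3  0.7] op 0.996 q [-74.1  30.3  82.1   0.   67.7 -10.2]
```

>>> {"method": "apply_moves", "body": {
  "rows": [
    {"x": 20,"y": -22,"z": -15,"rz": -0.5},
    {"x": 60,"y": -65,"z": -20,"rz": -1.2},
    {"x": 100,"y": -110,"z": -20,"rz": -2},
    {"x": 140,"y": -155,"z": -20,"rz": -2.8},
    {"x": 183,"y": -200,"z": -20,"rz": -3.5},
    {"x": 225,"y": -245,"z": -20,"rz": -4.2},
    {"x": 267,"y": -290,"z": -20,"rz": -5},
    {"x": 310,"y": -337,"z": -20,"rz": -5.8},
    {"x": 350,"y": -380,"z": -20,"rz": -6.5},
    {"x": 385,"y": -420,"z": -20,"rz": -7.3}
  ]
}}

```text
validation failed for argument at $.ro...
```

```bash
python3 - <<'E'
from h import *
go([0.5,0.2015,0.26],down(-20))
E
```

```text
t 0.1 p [ 0.2755 -0.5603  0.2467] shift [ 537.5 -584.7  -12. ] rv [-0.02 -0.01 -7.3 ] F [ 0.1 -0.3  0.7] op 0.996 q [-74.1  30.3  82.1   0.   67.7 -10.2]
```

>>> {"method": "apply_moves", "body": {
  "rows": [
    {"x": 20,"y": -22,"z": -15,"rx": 0,"ry": 0,"rz": -0.5,"claw": 0},
    {"x": 60,"y": -65,"z": -20,"rx": 0,"ry": 0,"rz": -1.2,"claw": 0},
    {"x": 100,"y": -110,"z": -20,"rx": 0,"ry": 0,"rz": -2,"claw": 0},
    {"x": 140,"y": -155,"z": -20,"rx": 0,"ry": 0,"rz": -2.8,"claw": 0},
    {"x": 183,"y": -200,"z": -20,"rx": 0,"ry": 0,"rz": -3.5,"claw": 0},
    {"x": 225,"y": -245,"z": -20,"rx": 0,"ry": 0,"rz": -4.2,"claw": 0},
    {"x": 267,"y": -290,"z": -20,"rx": 0,"ry": 0,"rz": -5,"claw": 0},
    {"x": 310,"y": -337,"z": -20,"rx": 0,"ry": 0,"rz": -5.8,"claw": 0},
    {"x": 350,"y": -380,"z": -20,"rx": 0,"ry": 0,"rz": -6.5,"claw": 0},
    {"x": 385,"y": -420,"z": -20,"rx": 0,"ry": 0,"rz": -7.3,"claw": 0}
  ]
}}

```text
time_s: 1.35
position: [0.4361, -0.012, 0.2675]
tcp_rot: [[0.339, 0.941, 0.0], [0.941, -0.339, 0.0], [0.0, 0.0, -1.0]]
force: [1.0, -0.2, -0.3]
opening: 0.999
grasp_force: 0.0
```

```bash
python3 - <<'E'
from h import *
go([0.5,0.2015,0.26],down(-20))
E
```

```text
t 1.35 p [ 0.4361 -0.012   0.2675] shift [222.5 -12.4   7.5] rv [ 0.   -0.    0.03] F [ 1.  -0.2 -0.3] op 0.999 q [-16.3  14.  106.5   0.   59.6   3.5]
```

>>> {"method": "apply_moves", "body": {
  "rows": [
    {"x": 45,"y": -3,"z": 2,"rx": 0,"ry": 0,"rz": 0,"claw": 0},
    {"x": 95,"y": -6,"z": 4,"rx": 0,"ry": 0,"rz": 0,"claw": 0},
    {"x": 145,"y": -9,"z": 6,"rx": 0,"ry": 0,"rz": 0,"claw": 0},
    {"x": 190,"y": -11,"z": 7,"rx": 0,"ry": 0,"rz": 0,"claw": 0},
    {"x": 215,"y": -12,"z": 7,"rx": 0,"ry": 0,"rz": 0,"claw": 0},
    {"x": 222,"y": -12,"z": 7,"rx": 0,"ry": 0,"rz": 0,"claw": 0},
    {"x": 222,"y": -12,"z": 7,"rx": 0,"ry": 0,"rz": 0,"claw": 0}
  ]
}}

```text
time_s: 2.22
position: [0.5003, 0.1983, 0.2602]
tcp_rot: [[0.342, 0.94, -0.001], [0.94, -0.342, -0.001], [-0.001, -0.001, -1.0]]
force: [0.1, 0.0, 0.2]
opening: 0.997
grasp_force: 0.0
```

```bash
python3 - <<'E'
from h import *
im,d,p=snap('wrist','w1'); print(p, d[200:215,270:290].mean())
go([0.5,0.2015,0.104],down(-20))
E
```

```text
{'fx': 325.19226210127806, 'fy': 325.19226210127806, 'cx': 278.98201446758554, 'cy': 213.06016569897983, 'xyz': array([0.52760944, 0.27148821, 0.39666395]), 'orientation': array([[ 9.39612055e-01,  3.28532902e-01,  9.58922249e-02],
       [-3.42240489e-01,  9.02625106e-01,  2.61035181e-01],
       [-7.96084181e-04, -2.78090005e-01,  9.60554692e-01]])} 0.32241395
t 2.275 p [0.5002 0.1978 0.2603] shift [  3.6  -1.3 156.3] rv [-0.01  0.01 -0.01] F [ 0.1 -0.5 -0.5] op 1.0 q [ 9.7 22.6 93.7 -0.  63.7 29.7]
```

View pics/w1.png

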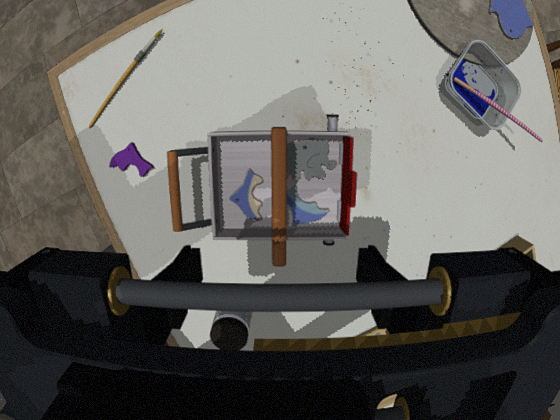

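The wrist view shows the tray with its carry handle at x≈279 (rows 127–265), the red gate at x≈350, the tail handle at x≈176 and all three pendants inside. The jar is at (230,330). Next I locate the handle from this second view.

```bash
cat >> h.py <<'E'
def fworld(d,p):
    H,W=d.shape; u,v=np.meshgrid(np.arange(W),np.arange(H))
    a=(u-p['cx'])/p['fx']; b=(v-p['cy'])/p['fy']; th=np.hypot(a,b); k=np.tan(th)/np.maximum(th,1e-9)
    c=np.stack([a*k*d,-b*k*d,-d],-1)
    return c@np.array(p['orientation']).T+np.array(p['xyz'])
E
python3 - <<'E'
from h import *
z=np.load('w1.npz'); P=fworld(z['d'],z); d=z['d']
def fit(m,lo,hi):
    m=m&(d>0)&(P[...,2]>lo)&(P[...,2]<hi); q=P[m]; print(len(q),q.mean(0).round(4),np.median(q[:,2]).round(4),cv2.minAreaRect((q[:,:2]*1000).astype(np.float32)))
m=np.zeros(d.shape,bool); m[110:250,262:300]=1; fit(m,.085,.125)
m[:]=0; m[140:240,165:190]=1; fit(m,.05,.085)
m[:]=0; m[165:215,340:362]=1; fit(m,.045,.07)
E
```

```text
1759 [0.5058 0.214  0.107 ] 0.1071 ((505.0933837890625, 212.3798370361328), (114.75714111328125, 13.53758716583252), 69.74154663085938)
995 [0.3992 0.2451 0.0645] 0.0658 ((399.21783447265625, 241.99838256835938), (91.77876281738281, 22.120746612548828), 66.7456283569336)
334 [0.5773 0.1769 0.0538] 0.0561 ((577.3199462890625, 173.94522094726562), (56.50889205932617, 7.3263959884643555), 69.5201644897461)
```

>>> {"method": "apply_moves", "body": {
  "rows": [
    {"x": 3,"y": 0,"z": 40,"rx": 0,"ry": 0,"rz": 0,"claw": 0},
    {"x": 3,"y": 0,"z": 85,"rx": 0,"ry": 0,"rz": 0,"claw": 0},
    {"x": 3,"y": 0,"z": 125,"rx": 0,"ry": 0,"rz": 0,"claw": 0},
    {"x": 3,"y": 0,"z": 148,"rx": 0,"ry": 0,"rz": 0,"claw": 0},
    {"x": 3,"y": 0,"z": 156,"rx": 0,"ry": 0,"rz": 0,"claw": 0},
    {"x": 3,"y": 0,"z": 156,"rx": 0,"ry": 0,"rz": 0,"claw": 0},
    {"x": 3,"y": 0,"z": 156,"rx": 0,"ry": 0,"rz": 0,"claw": 150},
    {"x": 3,"y": 0,"z": 156,"rx": 0,"ry": 0,"rz": 0,"claw": 230},
    {"x": 3,"y": 0,"z": 156,"rx": 0,"ry": 0,"rz": 0,"claw": 255},
    {"x": 3,"y": 0,"z": 156,"rx": 0,"ry": 0,"rz": 0,"claw": 255}
  ]
}}

```text
time_s: 3.52
position: [0.5019, 0.2015, 0.1049]
tcp_rot: [[0.342, 0.94, 0.001], [0.94, -0.342, 0.0], [0.0, 0.001, -1.0]]
force: [-0.5, 0.3, -0.2]
opening: 0.631
grasp_force: 0.0
```

```bash
python3 - <<'E'
from h import *
go([0.5,0.2015,0.104],down(-20)); s=read_state(); print(s['grasp_force'],s['time_s'])
E
```

```text
t 3.525 p [0.5019 0.2015 0.1049] shift [-0.6 -1.8  0.9] rv [ 0.01 -0.   -0.  ] F [-0.5  0.3 -0.2] op 0.631 q [ 10.   36.  101.   -0.   42.9  30. ]
0.0 3.525
```

>>> {"method": "apply_moves", "body": {
  "rows": [
    {"x": 0,"y": 0,"z": 0,"rx": 0,"ry": 0,"rz": 0,"claw": 255},
    {"x": 0,"y": 0,"z": 0,"rx": 0,"ry": 0,"rz": 0,"claw": 255},
    {"x": 0,"y": 0,"z": 0,"rx": 0,"ry": 0,"rz": 0,"claw": 255},
    {"x": 0,"y": 0,"z": 0,"rx": 0,"ry": 0,"rz": 0,"claw": 255},
    {"x": 0,"y": 0,"z": 0,"rx": 0,"ry": 0,"rz": 0,"claw": 255},
    {"x": 0,"y": 0,"z": 0,"rx": 0,"ry": 0,"rz": 0,"claw": 255},
    {"x": 0,"y": 0,"z": 0,"rx": 0,"ry": 0,"rz": 0,"claw": 255},
    {"x": 0,"y": 0,"z": 0,"rx": 0,"ry": 0,"rz": 0,"claw": 255}
  ]
}}

```text
time_s: 4.53
position: [0.5015, 0.2014, 0.1045]
tcp_rot: [[0.343, 0.94, -0.001], [0.94, -0.343, 0.0], [-0.0, -0.001, -1.0]]
force: [-1.5, -0.5, -0.8]
opening: 0.159
grasp_force: 30.0
```

>>> {"method": "apply_moves", "body": {
  "rows": [
    {"x": 0,"y": 0,"z": -3,"rx": 0,"ry": 0,"rz": 0,"claw": 255},
    {"x": 0,"y": 0,"z": -10,"rx": 0,"ry": 0,"rz": 0,"claw": 255},
    {"x": 0,"y": 0,"z": -24,"rx": 0,"ry": 0,"rz": 0,"claw": 255},
    {"x": 0,"y": 0,"z": -42,"rx": 0,"ry": 0,"rz": 0,"claw": 255},
    {"x": 0,"y": 0,"z": -64,"rx": 0,"ry": 0,"rz": 0,"claw": 255},
    {"x": 0,"y": 0,"z": -88,"rx": 0,"ry": 0,"rz": 0,"claw": 255},
    {"x": 0,"y": 0,"z": -110,"rx": 0,"ry": 0,"rz": 0,"claw": 255},
    {"x": 0,"y": 0,"z": -128,"rx": 0,"ry": 0,"rz": 0,"claw": 255},
    {"x": 0,"y": 0,"z": -136,"rx": 0,"ry": 0,"rz": 0,"claw": 255},
    {"x": 0,"y": 0,"z": -140,"rx": 0,"ry": 0,"rz": 0,"claw": 255}
  ]
}}

```text
time_s: 5.78
position: [0.5015, 0.2013, 0.245]
tcp_rot: [[0.342, 0.94, 0.0], [0.94, -0.342, 0.0], [0.0, 0.0, -1.0]]
force: [-0.2, -0.4, -6.1]
opening: 0.158
grasp_force: 30.0
```

```bash
python3 - <<'E'
from h import *
im,d,p=snap('wrist','w2'); P=fworld(d,p)
go([0.547,-0.154,0.25],down(9.5)); 
# walls rim: tail handle z vs tab z
im2,d2,p2=snap('scene','s2')
hsv=cv2.cvtColor(im,cv2.COLOR_RGB2HSV)
for nm,x0,x1 in(('tail',130,215),('tab',345,420)):
    m=np.zeros(d.shape,bool); m[100:235,x0:x1]=1
    m&=(d>0)&(P[...,2]>.15)
    q=P[m]; print(nm,len(q),np.percentile(q[:,2],[5,50,95,99]).round(4))
E
```

```text
t 5.825 p [0.5016 0.2013 0.2451] shift [-318.3  164.4   -4.9] rv [ 0.   -0.   -4.92] F [-0.2 -0.3 -5.4] op 0.159 q [10.  23.9 94.4 -0.  61.7 30. ]
tail 5417 [0.1529 0.1548 0.1865 0.1906]
tab 5925 [0.1525 0.1605 0.1877 0.198 ]
```

View pics/w2.png

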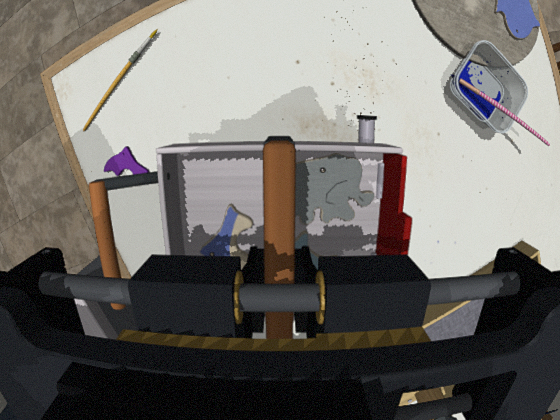

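The tray hangs in the grip with the gate still up. The far rim runs from (160,148) to (405,150). I'll check that it hangs level and where the axle stub is.

```bash
python3 - <<'E'
from h import *
z=np.load('w2.npz'); d=z['d']; P=fworld(d,z)
for c in (175,200,230,250,310,340,370):
    col=P[140:160,c]; i=col[:,2].argmax(); print(c,140+i,col[i].round(4))
m=np.zeros(d.shape,bool); m[185:260,90:120]=1; q=P[m&(P[...,2]>.17)]; print('tail',q.mean(0).round(4),np.percentile(q[:,2],[50,95,99]).round(4))
m[:]=0; m[118:142,360:374]=1; q=P[m&(P[...,2]>.13)]; print('axle stub',len(q),q.mean(0).round(4),np.percentile(q[:,2],[50,95]).round(4), cv2.minAreaRect((q[:,:2]*1000).astype(np.float32)))
s=read_state();R=np.array(s['tcp_rot']);
print('rel tray axle stub', (R.T@(q.mean(0)-s['position'])).round(4))
m[:]=0; m[150:250,270:288]=1; q=P[m&(P[...,2]>.22)]; print('bar',q.mean(0).round(4))
E
```

```text
175 148 [0.4636 0.2829 0.1872]
200 147 [0.4785 0.2774 0.1865]
230 147 [0.496  0.2706 0.1869]
250 146 [0.5074 0.2668 0.1865]
310 147 [0.541  0.254  0.1868]
340 147 [0.5581 0.2481 0.1876]
370 149 [0.5756 0.2411 0.1876]
tail [0.4059 0.2601 0.2065] [0.2063 0.2083 0.2089]
axle stub 336 [0.5862 0.2492 0.1518] [0.1512 0.1529] ((559.076904296875, 257.45098876953125), (16.828166961669922, 68.19222259521484), 72.86864471435547)
rel tray axle stub [0.0739 0.0632 0.0928]
bar [0.5173 0.2438 0.2485]
```

>>> {"method": "apply_moves", "body": {
  "rows": [
    {"x": -3,"y": 2,"z": 0,"rx": 0,"ry": 0,"rz": -0.05,"claw": 255},
    {"x": -13,"y": 7,"z": -1,"rx": 0,"ry": 0,"rz": -0.2,"claw": 255},
    {"x": -29,"y": 15,"z": -2,"rx": 0,"ry": 0,"rz": -0.45,"claw": 255},
    {"x": -51,"y": 26,"z": -3,"rx": 0,"ry": 0,"rz": -0.8,"claw": 255},
    {"x": -76,"y": 39,"z": -4,"rx": 0,"ry": 0,"rz": -1.2,"claw": 255},
    {"x": -105,"y": 54,"z": -5,"rx": 0,"ry": 0,"rz": -1.6,"claw": 255},
    {"x": -134,"y": 69,"z": -5,"rx": 0,"ry": 0,"rz": -2.1,"claw": 255},
    {"x": -162,"y": 84,"z": -5,"rx": 0,"ry": 0,"rz": -2.5,"claw": 255},
    {"x": -188,"y": 97,"z": -5,"rx": 0,"ry": 0,"rz": -2.9,"claw": 255},
    {"x": -210,"y": 108,"z": -5,"rx": 0,"ry": 0,"rz": -3.25,"claw": 255}
  ]
}}

```text
time_s: 7.12
position: [0.5311, -0.035, 0.2492]
tcp_rot: [[0.009, 1.0, -0.001], [1.0, -0.009, -0.0], [-0.0, -0.001, -1.0]]
force: [0.5, -0.4, -6.0]
opening: 0.159
grasp_force: 30.0
```

```bash
python3 - <<'E'
from h import *
go([0.547,-0.154,0.25],down(9.5))
E
```

```text
t 7.125 p [ 0.5311 -0.035   0.2492] shift [-118.9   16.9   -0.7] rv [-0.01  0.   -1.66] F [ 0.5 -0.4 -6. ] op 0.159 q [-15.8  23.   95.2  -0.   61.8 -15.3]
```

>>> {"method": "apply_moves", "body": {
  "rows": [
    {"x": -17,"y": 2,"z": 0,"rx": 0,"ry": 0,"rz": -0.25,"claw": 255},
    {"x": -37,"y": 5,"z": 0,"rx": 0,"ry": 0,"rz": -0.55,"claw": 255},
    {"x": -58,"y": 8,"z": 0,"rx": 0,"ry": 0,"rz": -0.85,"claw": 255},
    {"x": -78,"y": 11,"z": 0,"rx": 0,"ry": 0,"rz": -1.15,"claw": 255},
    {"x": -96,"y": 14,"z": 0,"rx": 0,"ry": 0,"rz": -1.4,"claw": 255},
    {"x": -108,"y": 16,"z": 0,"rx": 0,"ry": 0,"rz": -1.55,"claw": 255},
    {"x": -114,"y": 17,"z": 0,"rx": 0,"ry": 0,"rz": -1.63,"claw": 255},
    {"x": -117,"y": 17,"z": 0,"rx": 0,"ry": 0,"rz": -1.65,"claw": 255},
    {"x": -117,"y": 17,"z": 0,"rx": 0,"ry": 0,"rz": -1.65,"claw": 255}
  ]
}}

```text
time_s: 8.25
position: [0.547, -0.1497, 0.2495]
tcp_rot: [[-0.163, 0.987, -0.0], [0.987, 0.163, 0.0], [0.0, -0.0, -1.0]]
force: [0.0, 0.7, -5.9]
opening: 0.153
grasp_force: 30.0
```

```bash
python3 - <<'E'
from h import *
snap('wrist','w3'); snap('top','t3'); go([0.547,-0.154,0.25],down(9.5))
E
```

```text
t 8.35 p [ 0.5471 -0.1495  0.2495] shift [-4.5 -0.8 -0.5] rv [-0.   -0.   -0.02] F [ 0.4  0.2 -5.7] op 0.158 q [-26.6  25.6  90.4   0.   64.  -36. ]
```

View pics/w3.png

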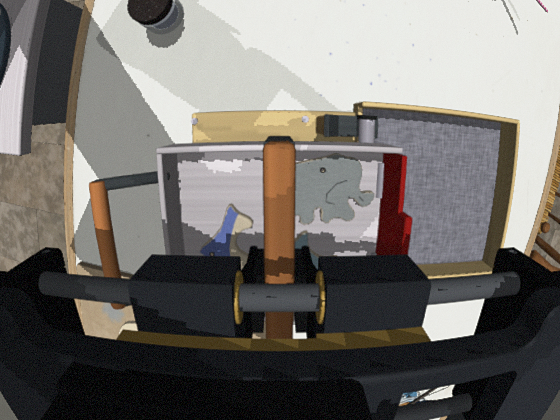

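The left saddle shows at (337,125) with the axle stub at (367,130). I measure both in the tray frame from depth, in the same view.

```bash
python3 - <<'E'
from h import *
z=np.load('w3.npz'); d=z['d']; P=fworld(d,z); s=read_state(); R=np.array(s['tcp_rot']); Q=(P-s['position'])@R  # tool coords
m=np.zeros(d.shape,bool); m[108:142,312:362]=1; k=m&(P[...,2]>.082)&(P[...,2]<.115)
q=Q[k]; print('saddle',len(q),P[k].mean(0).round(4))
for lo,hi in((.082,.088),(.088,.093),(.093,.098),(.098,.106)):
    kk=k&(P[...,2]>lo)&(P[...,2]<hi); a=Q[kk]; 
    if len(a)>3: print(lo,len(a),'y',np.percentile(a[:,1],[2,25,50,75,98]).round(4),'x',np.percentile(a[:,0],[2,50,98]).round(4))
m[:]=0; m[112:145,358:382]=1; k=m&(P[...,2]>.135)&(P[...,2]<.165); a=Q[k]
print('stub',len(a),a.mean(0).round(4),'y',np.percentile(a[:,1],[2,50,98]).round(4),'x',np.percentile(a[:,0],[2,50,98]).round(4),'ztop',np.percentile(P[k][:,2],[5,50,95]).round(4))
v,u=np.where(k); print(u.min(),u.max(),v.min(),v.max())
# top view horns: front horns/rear horns
z=np.load('t3.npz'); P=world(z['d'],z); 
m=np.zeros(P.shape[:2],bool); m[165:200,265:345]=1
k=m&(P[...,2]>.094)&(P[...,2]<.12); n,l,st,c=cv2.connectedComponentsWithStats(k.astype(np.uint8))
for i in range(1,n):
    if st[i,4]>5: print(st[i],P[l==i].mean(0).round(4))
E
```

```text
saddle 734 [ 0.5914 -0.0661  0.0904]
0.082 447 y [0.0544 0.0595 0.0644 0.0694 0.0741] x [0.0659 0.0753 0.0846]
0.088 52 y [0.0507 0.0519 0.0522 0.0533 0.0742] x [0.065  0.0737 0.0842]
0.093 53 y [0.0473 0.0484 0.0494 0.0505 0.0508] x [0.0652 0.0733 0.0832]
0.098 182 y [0.0403 0.0417 0.0434 0.0455 0.0479] x [0.0653 0.0749 0.0839]
stub 474 [0.0737 0.0641 0.0942] y [0.0589 0.0637 0.071 ] x [0.0638 0.0736 0.0835] ztop [0.1518 0.1556 0.1578]
358 381 115 143
[273 177   6   5  18] [ 0.6164 -0.0622  0.1021]
```

>>> {"method": "apply_moves", "body": {
  "rows": [
    {"x": -3,"y": 0,"z": 4,"rx": 0,"ry": 0,"rz": 0,"claw": 255},
    {"x": -6,"y": 0,"z": 12,"rx": 0,"ry": 0,"rz": 0,"claw": 255},
    {"x": -6,"y": 0,"z": 22,"rx": 0,"ry": 0,"rz": 0,"claw": 255},
    {"x": -6,"y": 0,"z": 32,"rx": 0,"ry": 0,"rz": 0,"claw": 255},
    {"x": -6,"y": 0,"z": 40,"rx": 0,"ry": 0,"rz": 0,"claw": 255},
    {"x": -6,"y": 0,"z": 46,"rx": 0,"ry": 0,"rz": 0,"claw": 255},
    {"x": -6,"y": 0,"z": 50,"rx": 0,"ry": 0,"rz": 0,"claw": 255},
    {"x": -6,"y": 0,"z": 54,"rx": 0,"ry": 0,"rz": 0,"claw": 255},
    {"x": -6,"y": 0,"z": 57,"rx": 0,"ry": 0,"rz": 0,"claw": 255},
    {"x": -6,"y": 0,"z": 58,"rx": 0,"ry": 0,"rz": 0,"claw": 255}
  ]
}}

```text
time_s: 9.6
position: [0.5482, -0.156, 0.1914]
tcp_rot: [[-0.163, 0.987, -0.0], [0.987, 0.163, 0.0], [0.0, -0.0, -1.0]]
force: [1.1, 0.4, -5.9]
opening: 0.158
grasp_force: 30.0
```

```bash
python3 - <<'E'
from h import *
im,d,p=snap('wrist','w4'); s=read_state(); go([0.547,-0.154,0.1895],down(9.5)); print(s['moment'])
P=fworld(d,p); R=np.array(s['tcp_rot']); Q=(P-s['position'])@R
cv2.imwrite('pics/w4c.png',cv2.resize(im[95:165,290:420],None,fx=5,fy=5,interpolation=cv2.INTER_CUBIC)[:,:,::-1])
E
```

```text
t 9.65 p [ 0.5482 -0.156   0.1914] shift [ 2.1 -0.8  1.9] rv [-0.   -0.   -0.02] F [ 0.2 -0.7 -5.4] op 0.158 q [-27.1  30.1  93.3  -0.   56.6 -36.5]
[-0.02605562 -0.07609759  0.04625489]
```

View pics/w4c.png

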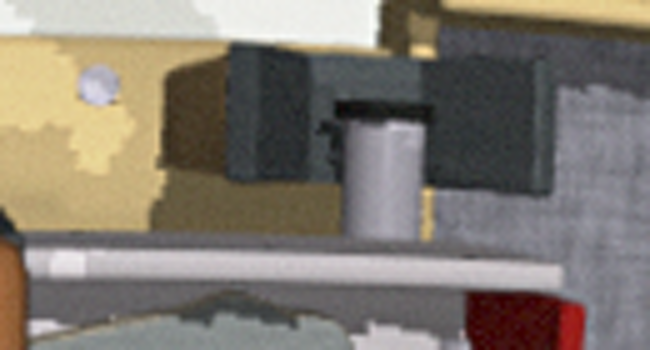

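The stub lies in the saddle valley at crop (385,140), between the horns at crop x≈240 and x≈545, and overlaps the saddle by about half its width, as it should. I lower the last 3 mm.

>>> {"method": "apply_moves", "body": {
  "rows": [
    {"x": 0,"y": 0,"z": 1,"rx": 0,"ry": 0,"rz": 0,"claw": 255},
    {"x": 0,"y": 0,"z": 2,"rx": 0,"ry": 0,"rz": 0,"claw": 255},
    {"x": 0,"y": 0,"z": 2.5,"rx": 0,"ry": 0,"rz": 0,"claw": 255},
    {"x": 0,"y": 0,"z": 2.5,"rx": 0,"ry": 0,"rz": 0,"claw": 255}
  ]
}}

```text
time_s: 10.15
position: [0.5483, -0.156, 0.1895]
tcp_rot: [[-0.163, 0.987, 0.0], [0.987, 0.163, -0.0], [-0.0, 0.0, -1.0]]
force: [-0.1, 0.4, -2.2]
opening: 0.158
grasp_force: 30.0
```

>>> {"method": "apply_moves", "body": {
  "rows": [
    {"x": 0,"y": 0,"z": 0.5,"rx": 0,"ry": 0,"rz": 0,"claw": 255},
    {"x": 0,"y": 0,"z": 0.8,"rx": 0,"ry": 0,"rz": 0,"claw": 255},
    {"x": 0,"y": 0,"z": 0.8,"rx": 0,"ry": 0,"rz": 0,"claw": 200},
    {"x": 0,"y": 0,"z": 0.8,"rx": 0,"ry": 0,"rz": 0,"claw": 150},
    {"x": 0,"y": 0,"z": 0.8,"rx": 0,"ry": 0,"rz": 0,"claw": 100},
    {"x": 0,"y": 0,"z": 0.8,"rx": 0,"ry": 0,"rz": 0,"claw": 80},
    {"x": 0,"y": 0,"z": 0.8,"rx": 0,"ry": 0,"rz": 0,"claw": 80}
  ]
}}

```text
time_s: 11.02
position: [0.5482, -0.156, 0.1881]
tcp_rot: [[-0.163, 0.987, -0.0], [0.987, 0.163, 0.0], [0.0, -0.0, -1.0]]
force: [-0.1, 0.6, -0.0]
opening: 0.584
grasp_force: 0.0
```

```bash
python3 - <<'E'
from h import *
im,d,p=snap('wrist','w5'); s=read_state(); print(s['position'],s['force'],s['opening'])
P=fworld(d,p); R=np.array(s['tcp_rot']); Q=(P-s['position'])@R
for c in (175,200,230,250,310,340,370):
    col=P[140:160,c]; i=col[:,2].argmax(); print(c,140+i,col[i].round(4),Q[140+i,c].round(4))
hsv=cv2.cvtColor(im,cv2.COLOR_RGB2HSV)
r=((hsv[...,0]<6)|(hsv[...,0]>172))&(hsv[...,1]>170)&(P[...,2]>.1); r[:,:330]=0
q=P[r]; print('gate',len(q),q.max(0).round(4),np.percentile(q[:,2],99)); t=Q[r&(P[...,2]>.134)]; print('tab top tool',t.mean(0).round(4),t.min(0).round(4),t.max(0).round(4))
E
```

```text
[ 0.54820164 -0.15601971  0.18817226] [ 0.36086639 -0.00129855 -1.0725824 ] 0.6246127525855384
175 152 [ 0.4767 -0.1062  0.1313] [ 0.0608 -0.0625  0.0569]
200 148 [ 0.4923 -0.1017  0.1314] [ 0.0627 -0.0463  0.0568]
230 145 [ 0.5103 -0.0975  0.1308] [ 0.064  -0.0279  0.0574]
250 149 [ 0.5226 -0.098   0.1313] [ 0.0614 -0.0158  0.0569]
310 144 [ 0.537  -0.0793  0.3247] [ 0.0775  0.0014 -0.1365]
340 145 [ 0.5752 -0.0866  0.1311] [0.0641 0.038  0.0571]
370 151 [ 0.594  -0.0865  0.1324] [0.0612 0.0565 0.0558]
gate 2636 [ 0.6327 -0.0793  0.3247] 0.27837199854935873
tab top tool [0.0139 0.0739 0.0131] [-0.0332  0.0014 -0.1365] [0.0775 0.0868 0.0541]
```

>>> {"method": "apply_moves", "body": {
  "rows": [
    {"x": 0,"y": 0,"z": -15,"rx": 0,"ry": 0,"rz": 0,"claw": 60},
    {"x": 0,"y": 0,"z": -45,"rx": 0,"ry": 0,"rz": 0,"claw": 60},
    {"x": 0,"y": 0,"z": -75,"rx": 0,"ry": 0,"rz": 0,"claw": 100},
    {"x": 0,"y": 10,"z": -80,"rx": 0,"ry": 0,"rz": 1.7,"claw": 255},
    {"x": 0,"y": 20,"z": -80,"rx": 0,"ry": 0,"rz": 3.4,"claw": 255},
    {"x": 0,"y": 30,"z": -80,"rx": 0,"ry": 0,"rz": 5.1,"claw": 255},
    {"x": 0,"y": 40,"z": -80,"rx": 0,"ry": 0,"rz": 6.8,"claw": 255},
    {"x": 0,"y": 46,"z": -80,"rx": 0,"ry": 0,"rz": 8.5,"claw": 255},
    {"x": 0,"y": 50,"z": -80,"rx": 0,"ry": 0,"rz": 10.2,"claw": 255},
    {"x": 0,"y": 50,"z": -80,"rx": 0,"ry": 0,"rz": 11.9,"claw": 255}
  ]
}}

```text
time_s: 12.32
position: [0.598, -0.1478, 0.2694]
tcp_rot: [[0.886, 0.464, 0.001], [0.464, -0.886, -0.001], [0.001, 0.001, -1.0]]
force: [0.7, -0.1, 0.9]
opening: 0.022
grasp_force: 0.0
```

```bash
python3 - <<'E'
from h import *
go(np.array([0.5482,-0.156,0.27])+.050*np.array([.987,.163,0]),down(-80.5))
E
```

```text
t 12.325 p [ 0.598  -0.1478  0.2694] shift [-0.4 -0.2 -0.6] rv [ 0.01 -0.01  3.03] F [ 0.7 -0.1  0.9] op 0.022 q [-24.3  28.2  82.1   0.   69.7  38.1]
```

>>> {"method": "apply_moves", "body": {
  "rows": [
    {"x": 0,"y": 0,"z": 0,"rx": 0,"ry": 0,"rz": 1.5,"claw": 255},
    {"x": 0,"y": 0,"z": 5,"rx": 0,"ry": 0,"rz": 3.03,"claw": 255},
    {"x": 0,"y": 0,"z": 25,"rx": 0,"ry": 0,"rz": 3.03,"claw": 255},
    {"x": 0,"y": 0,"z": 50,"rx": 0,"ry": 0,"rz": 3.03,"claw": 255},
    {"x": 0,"y": 0,"z": 75,"rx": 0,"ry": 0,"rz": 3.03,"claw": 255},
    {"x": 0,"y": 0,"z": 98,"rx": 0,"ry": 0,"rz": 3.03,"claw": 255},
    {"x": 0,"y": 0,"z": 110,"rx": 0,"ry": 0,"rz": 3.03,"claw": 255},
    {"x": 0,"y": 0,"z": 116,"rx": 0,"ry": 0,"rz": 3.03,"claw": 255},
    {"x": 0,"y": 0,"z": 116,"rx": 0,"ry": 0,"rz": 3.03,"claw": 255}
  ]
}}

```text
time_s: 13.45
position: [0.5978, -0.1479, 0.1527]
tcp_rot: [[0.985, 0.17, 0.001], [0.17, -0.985, -0.0], [0.0, 0.0, -1.0]]
force: [-1.3, 0.3, 0.3]
opening: 0.002
grasp_force: 0.0
```

```bash
python3 - <<'E'
from h import *
go(np.array([0.5482,-0.156,0.153])+.050*np.array([.987,.163,0]),down(-80.5))
im,d,p=snap('wrist','w6')
E
```

```text
t 13.45 p [ 0.5978 -0.1479  0.1527] shift [-0.2 -0.1 -0.3] rv [ 0.   -0.    0.05] F [-1.3  0.3  0.3] op 0.002 q [-24.3  36.2  88.3   0.   55.5  55.9]
```

View pics/w6.png

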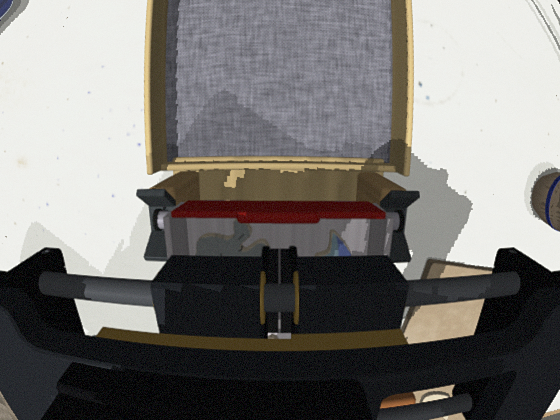

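The wrist view shows both axle stubs seated at (160,220) and (400,220), the gate closed with its tab at (280,216), and the closed fingers inside the tray behind it. Now I push the gate out and down along an arc.

>>> {"method": "apply_moves", "body": {
  "rows": [
    {"x": 6,"y": 0,"z": 0,"rx": 0,"ry": 0,"rz": 0,"claw": 255},
    {"x": 13,"y": 0,"z": 0,"rx": 0,"ry": 0,"rz": 0,"claw": 255},
    {"x": 20,"y": 0,"z": 0,"rx": 0,"ry": 0,"rz": 0,"claw": 255},
    {"x": 26.5,"y": 0,"z": 0,"rx": 0,"ry": 0,"rz": 0,"claw": 255},
    {"x": 32,"y": 0,"z": 3,"rx": 0,"ry": 0,"rz": 0,"claw": 255},
    {"x": 36,"y": 0,"z": 5.5,"rx": 0,"ry": 0,"rz": 0,"claw": 255},
    {"x": 40,"y": 0,"z": 9.5,"rx": 0,"ry": 0,"rz": 0,"claw": 255},
    {"x": 43,"y": 0,"z": 14,"rx": 0,"ry": 0,"rz": 0,"claw": 255},
    {"x": 45.5,"y": 0,"z": 19,"rx": 0,"ry": 0,"rz": 0,"claw": 255},
    {"x": 47,"y": 0,"z": 22,"rx": 0,"ry": 0,"rz": 0,"claw": 255}
  ]
}}

```text
time_s: 14.75
position: [0.644, -0.1398, 0.1299]
tcp_rot: [[0.985, 0.17, 0.0], [0.17, -0.985, 0.0], [0.0, -0.0, -1.0]]
force: [-0.5, -0.5, 1.3]
opening: 0.006
grasp_force: 0.5
```

```bash
cat >> h.py <<'E'
def gate(name):
    im,d,p=snap('wrist',name); P=fworld(d,p)
    T=np.array([0.5482,-0.156]); e=np.array([np.cos(np.radians(9.5)),np.sin(np.radians(9.5))]); n=np.array([-e[1],e[0]])
    hsv=cv2.cvtColor(im,cv2.COLOR_RGB2HSV)
    r=((hsv[...,0]<6)|(hsv[...,0]>172))&(hsv[...,1]>150)&(d>0)&(P[...,2]<.17)&(P[...,2]>.06)
    q=P[r]; a=(q[:,:2]-T)@e; b=(q[:,:2]-T)@n
    k=(a>60)if 0 else (a>.06)&(a<.14)&(abs(b)<.065)
    print('gate px',k.sum(),'x',np.percentile(a[k],[2,50,98]).round(4),'z',np.percentile(q[k,2],[2,50,98]).round(4),'y',np.percentile(b[k],[2,98]).round(4),'slope deg',np.degrees(np.arctan(np.polyfit(a[k],q[k,2],1)[0])).round(1))
    return im,d,p,P
E
python3 - <<'E'
from h import *
gate('w7'); go([0,0,0])
E
```

```text
gate px 3802 x [0.1033 0.1097 0.1219] z [0.1018 0.104  0.1094] y [-0.0507  0.0548] slope deg 4.8
t 14.8 p [ 0.6441 -0.1398  0.1296] shift [-610.9 -247.3  129.6] rv [0. 0. 0.] F [-0.5  0.  -0. ] op 0.004 q [-21.9  40.8  82.3   0.   56.9  58.3]
```

>>> {"method": "apply_moves", "body": {
  "rows": [
    {"x": 1,"y": 0,"z": 2,"rx": 0,"ry": 0,"rz": 0,"claw": 255},
    {"x": 1,"y": 0,"z": 3.5,"rx": 0,"ry": 0,"rz": 0,"claw": 255},
    {"x": 1,"y": 0,"z": 4.5,"rx": 0,"ry": 0,"rz": 0,"claw": 255},
    {"x": 1,"y": 0,"z": 5,"rx": 0,"ry": 0,"rz": 0,"claw": 255},
    {"x": 1,"y": 0,"z": 5,"rx": 0,"ry": 0,"rz": 0,"claw": 255}
  ]
}}

```text
time_s: 15.42
position: [0.6451, -0.1398, 0.1254]
tcp_rot: [[0.985, 0.17, 0.001], [0.17, -0.985, -0.0], [0.001, 0.0, -1.0]]
force: [0.6, -0.4, 0.6]
opening: 0.006
grasp_force: 0.4
```

```bash
python3 - <<'E'
from h import *
gate('w8'); go([0,0,0])
E
```

```text
gate px 3587 x [0.1046 0.1104 0.1222] z [0.0974 0.0994 0.1032] y [-0.0506  0.0545] slope deg -1.2
t 15.475 p [ 0.645  -0.1397  0.1254] shift [-611.9 -247.4  125. ] rv [0. 0. 0.] F [ 0.4 -0.4  1.5] op 0.01 q [-21.9  41.1  82.4   0.   56.5  58.3]
```

>>> {"method": "apply_moves", "body": {
  "rows": [
    {"x": 0,"y": 0,"z": 1,"rx": 0,"ry": 0,"rz": 0,"claw": 255},
    {"x": 0,"y": 0,"z": 2,"rx": 0,"ry": 0,"rz": 0,"claw": 255},
    {"x": 0,"y": 0,"z": 2,"rx": 0,"ry": 0,"rz": 0,"claw": 255}
  ]
}}

```text
time_s: 15.85
position: [0.6447, -0.1397, 0.1231]
tcp_rot: [[0.985, 0.17, -0.0], [0.17, -0.985, 0.0], [-0.0, -0.0, -1.0]]
force: [0.7, -0.5, 0.9]
opening: 0.007
grasp_force: 0.3
```

>>> {"method": "apply_moves", "body": {
  "rows": [
    {"x": 0,"y": 0,"z": -15,"rx": 0,"ry": 0,"rz": 0,"claw": 255},
    {"x": 0,"y": 0,"z": -45,"rx": 0,"ry": 0,"rz": 0,"claw": 255},
    {"x": 0,"y": 0,"z": -85,"rx": 0,"ry": 0,"rz": 0,"claw": 255},
    {"x": 0,"y": 0,"z": -125,"rx": 0,"ry": 0,"rz": 0,"claw": 255},
    {"x": -15,"y": 0,"z": -145,"rx": 0,"ry": 0,"rz": -1.5,"claw": 255},
    {"x": -50,"y": 0,"z": -145,"rx": 0,"ry": 0,"rz": -3.2,"claw": 220},
    {"x": -90,"y": 0,"z": -145,"rx": 0,"ry": 0,"rz": -4.9,"claw": 179},
    {"x": -130,"y": 0,"z": -145,"rx": 0,"ry": 0,"rz": -6.6,"claw": 179},
    {"x": -165,"y": 0,"z": -145,"rx": 0,"ry": 0,"rz": -8.3,"claw": 179},
    {"x": -190,"y": 0,"z": -145,"rx": 0,"ry": 0,"rz": -10,"claw": 179}
  ]
}}

```text
time_s: 17.1
position: [0.4559, -0.1719, 0.2692]
tcp_rot: [[0.34, 0.94, -0.0], [0.94, -0.34, -0.0], [-0.0, 0.0, -1.0]]
force: [0.2, 0.3, -0.4]
opening: 0.293
grasp_force: 0.0
```

```bash
python3 - <<'E'
from h import *
go([0.4358,-.1748,.268],down(9.5))
im,d,p=snap('top','t9'); P=world(d,p)
T=np.array([0.5482,-0.156]); e=np.array([np.cos(np.radians(9.5)),np.sin(np.radians(9.5))]); n=np.array([-e[1],e[0]])
a=(P[...,:2]-T)@e; b=(P[...,:2]-T)@n
hsv=cv2.cvtColor(im,cv2.COLOR_RGB2HSV)
r=((hsv[...,0]<6)|(hsv[...,0]>172))&(hsv[...,1]>150)&(a>.05)&(a<.14)&(abs(b)<.07)&(P[...,2]<.16)&(d>0)
print('gate',r.sum(),np.percentile(a[r],[2,50,98]),np.percentile(P[r][:,2],[5,50,95]), b[r].mean())
cv2.imwrite('pics/t9c.png',cv2.resize(im[110:260,240:360],None,fx=4.5,fy=4,interpolation=cv2.INTER_CUBIC)[:,:,::-1])
E
```

```text
t 17.1 p [ 0.4559 -0.1719  0.2692] shift [ -9.6 -17.9   1.2] rv [ 0.   0.  -4.9] F [ 0.2  0.3 -0.4] op 0.293 q [-33.8  18.   99.9  -0.   62.1 -13.9]
gate 86 [0.08059906 0.09599018 0.1157809 ] [0.09275964 0.0972579  0.10123727] 0.0355966766253625
```

View pics/t9c.png

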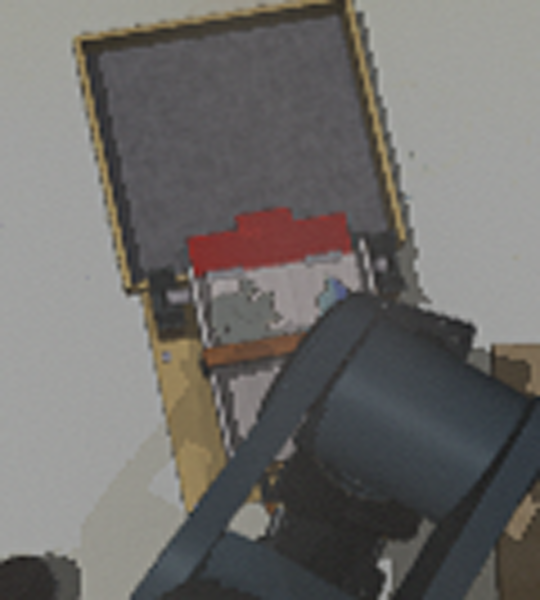

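The gate lies flat, pointing into the bin at crop (270,240), and the tray is seated in the saddles. Next I go above the tail handle.

>>> {"method": "apply_moves", "body": {
  "rows": [
    {"x": -3,"y": -6,"z": 0,"rx": 0,"ry": 0,"rz": -1.6,"claw": 179},
    {"x": -7,"y": -12,"z": 0,"rx": 0,"ry": 0,"rz": -3.2,"claw": 179},
    {"x": -9.5,"y": -18,"z": 1,"rx": 0,"ry": 0,"rz": -4.9,"claw": 179},
    {"x": -9.5,"y": -18,"z": 1,"rx": 0,"ry": 0,"rz": -4.9,"claw": 179}
  ]
}}

```text
time_s: 17.65
position: [0.4373, -0.1746, 0.2679]
tcp_rot: [[-0.156, 0.988, 0.0], [0.988, 0.156, -0.0], [-0.0, 0.0, -1.0]]
force: [0.3, -0.2, -0.3]
opening: 0.297
grasp_force: 0.0
```

```bash
python3 - <<'E'
from h import *
im,d,p=snap('wrist','w10'); go([0.4358,-.1748,.157],down(9.5)); s=read_state()
P=fworld(d,p); Q=(P-s['position'])@np.array(s['tcp_rot'])
hsv=cv2.cvtColor(im,cv2.COLOR_RGB2HSV)
k=(P[...,2]>.140)&(P[...,2]<.160)&(d>0)&(Q[...,1]>-.05)&(Q[...,1]<.028)&(abs(Q[...,0])<.08)
q=Q[k]; print(len(q),np.percentile(q,[2,50,98],axis=0).round(4)); print(np.percentile(P[k][:,2],[50,98]))
for lo in (-.05,-.03,-.01,.01,.03,.05):
    kk=q[(q[:,0]>lo)&(q[:,0]<lo+.02)]
    if len(kk)>5: print(lo,len(kk),np.percentile(kk[:,1],[3,50,97]).round(4))
v,u=np.where(k); print(u.min(),u.max(),v.min(),v.max())
E
```

```text
t 17.7 p [ 0.4377 -0.1747  0.2678] shift [  0.3  -2.  110.8] rv [ 0.01  0.01 -0.09] F [0.7 0.6 0.5] op 0.297 q [-35.4  16.8 102.1   0.   61.1 -44.3]
1636 [[-0.0401 -0.0063  0.1146]
 [ 0.0073  0.0002  0.1168]
 [ 0.0474  0.0123  0.1267]]
[0.15101236 0.15319043]
-0.05 239 [-0.005   0.0027  0.0134]
-0.03 296 [-0.0058 -0.0007  0.0044]
-0.01 326 [-0.0064 -0.001   0.0043]
0.01 343 [-0.0063 -0.0006  0.0042]
0.03 432 [-0.0062  0.001   0.0123]
269 296 158 265
```

>>> {"method": "apply_moves", "body": {
  "rows": [
    {"x": 2,"y": -1,"z": 25,"rx": 0,"ry": 0,"rz": -0.1,"claw": 179},
    {"x": 2,"y": -1,"z": 60,"rx": 0,"ry": 0,"rz": -0.1,"claw": 179},
    {"x": 2,"y": -1,"z": 90,"rx": 0,"ry": 0,"rz": -0.1,"claw": 179},
    {"x": 2,"y": -1,"z": 105,"rx": 0,"ry": 0,"rz": -0.1,"claw": 179},
    {"x": 2,"y": -1,"z": 111,"rx": 0,"ry": 0,"rz": -0.1,"claw": 179},
    {"x": 2,"y": -1,"z": 111,"rx": 0,"ry": 0,"rz": -0.1,"claw": 200},
    {"x": 2,"y": -1,"z": 111,"rx": 0,"ry": 0,"rz": -0.1,"claw": 225},
    {"x": 2,"y": -1,"z": 111,"rx": 0,"ry": 0,"rz": -0.1,"claw": 255},
    {"x": 2,"y": -1,"z": 111,"rx": 0,"ry": 0,"rz": -0.1,"claw": 255},
    {"x": 2,"y": -1,"z": 111,"rx": 0,"ry": 0,"rz": -0.1,"claw": 255}
  ]
}}

```text
time_s: 18.95
position: [0.4362, -0.1731, 0.1569]
tcp_rot: [[-0.17, 0.985, 0.001], [0.985, 0.17, -0.001], [-0.001, 0.0, -1.0]]
force: [-2.9, -1.6, 6.4]
opening: 0.124
grasp_force: 30.0
```

```bash
python3 - <<'E'
from h import *
go([0.4358,-.1748,.157],down(9.5)); print(read_state()['grasp_force'])
# arc table: bar rel axle (-178,56) tray frame, tool vertical: shift y=dx, z=-dz
for f in range(0,66,5):
    a=np.radians(f); x=-178*np.cos(a)+56*np.sin(a); z=178*np.sin(a)+56*np.cos(a); print(f,round(x+178,1),round(56-z,1))
E
```

```text
t 18.95 p [ 0.4362 -0.1731  0.1569] shift [-1.6 -0.7 -0.1] rv [0.   0.01 0.05] F [-2.9 -1.6  6.4] op 0.124 q [-35.3  26.9 109.2  -0.   43.9 -45.1]
29.99777376651764
0 0.0 0.0
5 5.6 -15.3
10 12.4 -30.1
15 20.6 -44.2
20 29.9 -57.5
25 40.3 -70.0
30 51.8 -81.5
35 64.3 -92.0
40 77.6 -101.3
45 91.7 -109.5
50 106.5 -116.4
55 121.8 -121.9
60 137.5 -126.2
65 153.5 -129.0
```

>>> {"method": "apply_moves", "body": {
  "rows": [
    {"x": 0,"y": 0.9,"z": -3,"rx": 0,"ry": 0,"rz": 0,"claw": 255},
    {"x": 0,"y": 2.5,"z": -7.5,"rx": 0,"ry": 0,"rz": 0,"claw": 255},
    {"x": 0,"y": 5.6,"z": -15.3,"rx": 0,"ry": 0,"rz": 0,"claw": 255},
    {"x": 0,"y": 9,"z": -23,"rx": 0,"ry": 0,"rz": 0,"claw": 255},
    {"x": 0,"y": 12.4,"z": -30.1,"rx": 0,"ry": 0,"rz": 0,"claw": 255},
    {"x": 0,"y": 16.5,"z": -37.3,"rx": 0,"ry": 0,"rz": 0,"claw": 255},
    {"x": 0,"y": 20.6,"z": -44.2,"rx": 0,"ry": 0,"rz": 0,"claw": 255},
    {"x": 0,"y": 25.2,"z": -51,"rx": 0,"ry": 0,"rz": 0,"claw": 255},
    {"x": 0,"y": 29.9,"z": -57.5,"rx": 0,"ry": 0,"rz": 0,"claw": 255},
    {"x": 0,"y": 29.9,"z": -57.5,"rx": 0,"ry": 0,"rz": 0,"claw": 255}
  ]
}}

```text
time_s: 20.2
position: [0.4661, -0.168, 0.2144]
tcp_rot: [[-0.171, 0.985, 0.001], [0.985, 0.171, -0.001], [-0.001, 0.001, -1.0]]
force: [0.3, -1.4, -2.9]
opening: 0.121
grasp_force: 30.0
```

```bash
python3 - <<'E'
from h import *
go([0.4358,-.1748,.157],down(9.5)); print(read_state()['grasp_force'])
im,d,p=snap('scene','s11'); im,d,p=snap('wrist','w11'); cv2.imwrite('pics/c11.png',np.hstack([cv2.imread('pics/s11.png')[120:330,180:460],cv2.imread('pics/w11.png')[60:270,140:420]]))
E
```

```text
t 20.2 p [ 0.4661 -0.168   0.2144] shift [ -1.5 -31.1  57.3] rv [0.01 0.01 0.05] F [ 0.3 -1.4 -2.9] op 0.121 q [-32.8  23.  102.5  -0.   54.4 -42.6]
30.007566511631012
```

View pics/c11.png

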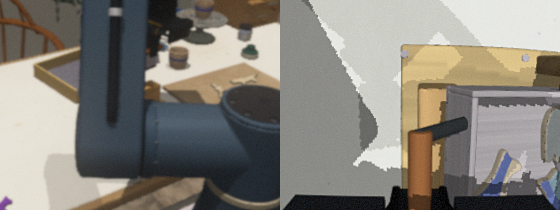

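The wrist view shows the tray tipped about 20° with the bar held. The scene view of it is blocked by the arm. That was my tenth picture, so from here I check by numbers only. I tip on.

>>> {"method": "apply_moves", "body": {
  "rows": [
    {"x": 0,"y": 5,"z": -6.4,"rx": 0,"ry": 0,"rz": 0,"claw": 255},
    {"x": 0,"y": 10.4,"z": -12.5,"rx": 0,"ry": 0,"rz": 0,"claw": 255},
    {"x": 0,"y": 16,"z": -18.3,"rx": 0,"ry": 0,"rz": 0,"claw": 255},
    {"x": 0,"y": 21.9,"z": -24,"rx": 0,"ry": 0,"rz": 0,"claw": 255},
    {"x": 0,"y": 28,"z": -29.3,"rx": 0,"ry": 0,"rz": 0,"claw": 255},
    {"x": 0,"y": 34.4,"z": -34.5,"rx": 0,"ry": 0,"rz": 0,"claw": 255},
    {"x": 0,"y": 41,"z": -39.3,"rx": 0,"ry": 0,"rz": 0,"claw": 255},
    {"x": 0,"y": 47.7,"z": -43.8,"rx": 0,"ry": 0,"rz": 0,"claw": 255},
    {"x": 0,"y": 54.7,"z": -48,"rx": 0,"ry": 0,"rz": 0,"claw": 255},
    {"x": 0,"y": 61.8,"z": -52,"rx": 0,"ry": 0,"rz": 0,"claw": 255}
  ]
}}

```text
time_s: 21.55
position: [0.526, -0.1575, 0.2672]
tcp_rot: [[-0.17, 0.985, -0.002], [0.985, 0.17, -0.001], [-0.001, -0.002, -1.0]]
force: [-4.7, -1.1, 3.9]
opening: 0.122
grasp_force: 30.0
```

>>> {"method": "apply_moves", "body": {
  "rows": [
    {"x": 0,"y": 7.3,"z": -3.6,"rx": 0,"ry": 0,"rz": 0,"claw": 255},
    {"x": 0,"y": 14.8,"z": -6.9,"rx": 0,"ry": 0,"rz": 0,"claw": 255},
    {"x": 0,"y": 22.3,"z": -9.8,"rx": 0,"ry": 0,"rz": 0,"claw": 255},
    {"x": 0,"y": 30.1,"z": -12.4,"rx": 0,"ry": 0,"rz": 0,"claw": 255},
    {"x": 0,"y": 30.1,"z": -12.4,"rx": 0,"ry": 0,"rz": 0,"claw": 255},
    {"x": 0,"y": 30.1,"z": -12.4,"rx": 0,"ry": 0,"rz": 0,"claw": 255},
    {"x": 0,"y": 30.1,"z": -12.4,"rx": 0,"ry": 0,"rz": 0,"claw": 255}
  ]
}}

```text
time_s: 22.42
position: [0.5569, -0.1525, 0.2798]
tcp_rot: [[-0.17, 0.985, 0.002], [0.985, 0.17, -0.001], [-0.002, 0.002, -1.0]]
force: [-4.8, -1.5, 5.3]
opening: 0.129
grasp_force: 30.0
```

```bash
cat >> h.py <<'E'
T=np.array([0.5482,-0.156]); e=np.array([np.cos(np.radians(9.5)),np.sin(np.radians(9.5))]); nn=np.array([-e[1],e[0]])
def bin(name):
    im,d,p=snap('top',name); P=world(d,p); S=T+.064*e; B=S+.133*e
    a=(P[...,:2]-B)@e; b=(P[...,:2]-B)@nn
    hsv=cv2.cvtColor(im,cv2.COLOR_RGB2HSV)
    R=(abs(a)<.1)&(abs(b)<.095)&(d>0)
    fl=P[...,2]
    ob=(R&(fl>.0125)).astype(np.uint8)
    n,l,st,c=cv2.connectedComponentsWithStats(ob)
    for i in range(1,n):
        if st[i,4]>6:
            k=l==i; print('blob',st[i],'a',a[k].mean().round(3),'b',b[k].mean().round(3),'z',np.percentile(fl[k],[50,98]).round(4),'rgb',im[k].mean(0).round())
    # blue pixels
    bl=R&(hsv[...,0]>95)&(hsv[...,0]<125)&(hsv[...,1]>90); n,l,st,c=cv2.connectedComponentsWithStats(bl.astype(np.uint8))
    for i in range(1,n):
        if st[i,4]>4: k=l==i; print('blue',st[i],'a',a[k].mean().round(3),'b',b[k].mean().round(3),'z',fl[k].mean().round(4))
    print('felt rgb',np.median(im[R],0),'z',np.median(fl[R]).round(4)); return im,P,a,b
E
python3 - <<'E'
from h import *
go([0.4358,-.1748,.157],down(9.5)); bin('t12')
E
```

```text
t 22.425 p [ 0.5569 -0.1525  0.2798] shift [  -1.1 -123.4  122.6] rv [0.02 0.02 0.05] F [-4.8 -1.5  5.3] op 0.129 q [-26.4  24.4  87.   -0.   68.4 -36.2]
blob [277 147  17  20 142] a -0.058 b 0.044 z [0.0198 0.367 ] rgb [98. 87. 78.]
blob [282 167   4   3   7] a -0.067 b 0.045 z [0.0163 0.0211] rgb [85. 88. 86.]
felt rgb [91. 90. 93.] z 0.0091
```

```bash
cat >> h.py <<'E'
def cmap(f,wrist=False,step=.012):
    z=np.load(f+'.npz'); im,d=z['im'],z['d']; P=(fworld if wrist else world)(d,z)
    B=T+.197*e; a=(P[...,:2]-B)@e; b=(P[...,:2]-B)@nn
    hsv=cv2.cvtColor(im,cv2.COLOR_RGB2HSV)
    for A in np.arange(.11,-.16,-step):
        row=''
        for Bb in np.arange(.11,-.111,-step):
            k=(abs(a-A)<step/2)&(abs(b-Bb)<step/2)&(d>0)
            if k.sum()==0: row+='  . '; continue
            zz=np.median(P[k][:,2])*1000; h,s=np.median(hsv[k][:,0]),np.median(hsv[k][:,1])
            c='B' if 95<h<130 and s>70 else 'R' if (h<6 or h>172) and s>150 else ' '
            row+=f'{zz:3.0f}'+c
        print(f'{A*1000:5.0f}',row)
E
python3 - <<'E'
from h import *
snap('wrist','w12'); print('top');cmap('t12'); print('wrist');cmap('w12',True)
z=np.load('w12.npz'); hsv=cv2.cvtColor(z['im'],cv2.COLOR_RGB2HSV); P=fworld(z['d'],z)
k=((hsv[...,0]>95)&(hsv[...,0]<125)&(hsv[...,1]>90)).astype(np.uint8); n,l,st,c=cv2.connectedComponentsWithStats(k)
for i in range(1,n):
    if st[i,4]>25: print(st[i],P[l==i].mean(0).round(3),z['im'][l==i].mean(0).round())
E
```

```text
top
  110   0  44  48  46  45  43  44  45  43  44  47  44  44  44  45  46  44  45  43 
   98   2  23  15  17  13  19  15  16  14  16  15  17  18  20  11  19  16  22  47 
   86   2   9   7   9   7  10  10   9   7  10   8   9   9   8   7   9   8  10  42 
   74   2   7   9   9   8   9  10   9   8   9  10   7   8   9   8   9   9  14  47 
   62   3  10   9   9   8   9   9   8   7   7   9   8   9   8   8   9   8  11  44 
   50   2  12   9  10   8  10  10   9   7   9   8   8   8   9  11  10   9  12  46 
   38   0   8  10   7   9   9   8   8   7   9   8  10   9  10   8  10   8   9  44 
   26   3  11   9   9   9   9   8   9   9   9  11   7  10   .   8   9   9  11  42 
   14   2   9   9   9   8   9   8   7   7   8   9   .   .   .  12   8   9  10  47 
    2   0   8   8   7   9  10   9   9  10  10  11   .   .   .   .   .  10  11  44 
  -10   2  12   6   9  12   8   9  11  11   .   .   .   .   .   .   .   .  31  46 
  -22   2  10  10   9   7  14  15  16  13   .   .   .   .   .   .   .   .  46  47 
  -34   2   9   9   8   9  17  15  15  13   .   .   .   .   .   .   .   .   .   . 
  -46   3   9   8
[... 2148 characters left out ...]
 -82  44   9   8   9 204 205 203 202 205 203 202 201   8   8   8   8   8   9   . 
  -94  44   9   . 200 202 202 202 202 202 205 203  62  60R 61R103   .   8   9   . 
 -106   0  24 103 186 194  77 341 342B338 367 340 338B326  70R 99   .   .   .   . 
 -118  -1   0  96  99 183  92 361 366 366 364 357 340  91  93  98   .   .   .   . 
 -130  -1   0  85  95 160 108 341 364 108 108 108 340 108 108 106   .   .   .   . 
 -142  -0   0  86  86 168 125 340 365 124 125 124 338 124 122   .   .   .   .   . 
 -154  -1   1  97  62 170 141 347 361 141 146 348 140 140 142   .   .   .   .   . 
[361 170  33  48 423] [ 0.682 -0.149  0.022] [ 97. 111. 166.]
[431 385  24   4  40] [ 0.814 -0.35   0.148] [16. 27. 41.]
```

```bash
python3 - <<'E'
from h import *
z=np.load('w12.npz'); P=fworld(z['d'],z); S=T+.064*e
x=(P[...,:2]-S)@e; y=(P[...,:2]-S)@nn; h=P[...,2]-.091
f=np.radians(55); X=x*np.cos(f)-h*np.sin(f)+.064; Z=x*np.sin(f)+h*np.cos(f)+.006
for A in np.arange(.12,-.085,-.012):
    row=''
    for B in np.arange(.066,-.067,-.011):
        k=(abs(X-A)<.006)&(abs(y-B)<.0055)&(Z>-.01)&(Z<.05)&(z['d']>0)
        row+=f'{np.median(Z[k])*1000:4.0f}' if k.sum()>2 else '   .'
    print(f'{A*1000:5.0f}',row)
m=(x>.03)&(x<.13)&(abs(y)<.08)&(P[...,2]<.035)&(P[...,2]>.0125)
v,u=np.where(m); print(u.min(),u.max(),v.min(),v.max())
im=z['im']; 
for vv in range(v.min(),v.max()+1,5): print(vv,' '.join(('%02x%02x%02x/%02d'%(*im[vv,uu],P[vv,uu,2]*1000)) if m[vv,uu] else '.........' for uu in range(u.min(),u.max(),8)))
E
```

```text
120    .   .   .   .  17  18  18  18   .   .   .   .   .
  108    .  18  17  17  18  18  18  18  17  17  17  17   .
   96    .  17  17  17  17  17  17  17  17  17  17  17   .
   84    .  17  21  21  17  17  17  17  17  17  18  26   .
   72   16  18  19  19  18  18  18  19  19  19  19  29   .
   60   11  18  18  18  18  18  18  18  18  18  18  21   .
   48   50  18  18  18  18  18  18  18  18  18  18  18   .
   36   35  18  18  18  18  18  18  18  17  17  18  18   .
   24   39  18  18  17  18  17  17  17  17  17  17   .   .
   12   49  17  17  17  17  17  17  17  17  17  17  17   .
    0   46  17  17  17  17  17  17  17  17  17  17   .   .
  -12   47  17  17  17  17  17  17  17  16   .   .   .   .
  -24   46  17  17  17  17  16  16  16  16   .   .   .   .
  -36   45   .   .   .   .   .   .   .   .   .   .   .   .
  -48   45   .   .   .   .   .   .   .   .   .   .   .   .
  -60   43   .   .   .   .   .   .   .   .   .   .   .   .
  -72   34  32  28  23  22  22  21  13   .   .  48  48   .
  -84    .   .  45   .   .   .   .   .   .   .   .   .   .
348 399 132 218
132 897957/24 ......... 
[... 607 characters left out ...]
6/22 837c73/20 928c7d/14 959a9b/16
177 ......... ......... ......... 5d6ca3/22 ccbea4/22 98948a/14 .........
182 ......... ......... ......... 5d6da0/22 ......... ......... .........
187 ......... ......... 696256/19 5868a0/22 9bb9c5/15 ......... .........
192 ......... ......... 54618e/22 5f6ea6/23 99bccb/15 ......... .........
197 ......... ......... 515877/21 6672ad/20 dcd1b6/22 ......... .........
202 ......... ......... 53576f/22 606ca0/22 ded4b6/21 9ebfcb/15 .........
207 ......... ......... ......... ......... bcb4b4/22 98b5c2/14 .........
212 ......... ......... ......... ......... 6f7cbf/21 7382b9/16 .........
217 ......... ......... ......... 5a6699/16 ......... ......... .........
```

The tray floor reads flat and empty. The bin holds the grey elephant (z 15 mm), the light-bellied dolphin (15 mm) and the beige-bellied dolphin (22 mm, resting on top). I let the tray down along the same arc.

>>> {"method": "apply_moves", "body": {
  "rows": [
    {"x": 0,"y": -10.7,"z": 3.7,"rx": 0,"ry": 0,"rz": 0,"claw": 255},
    {"x": 0,"y": -21.3,"z": 8.1,"rx": 0,"ry": 0,"rz": 0,"claw": 255},
    {"x": 0,"y": -31.5,"z": 13,"rx": 0,"ry": 0,"rz": 0,"claw": 255},
    {"x": 0,"y": -41.4,"z": 18.8,"rx": 0,"ry": 0,"rz": 0,"claw": 255},
    {"x": 0,"y": -50.9,"z": 25.1,"rx": 0,"ry": 0,"rz": 0,"claw": 255},
    {"x": 0,"y": -60,"z": 31.9,"rx": 0,"ry": 0,"rz": 0,"claw": 255},
    {"x": 0,"y": -68.8,"z": 39.3,"rx": 0,"ry": 0,"rz": 0,"claw": 255},
    {"x": 0,"y": -77,"z": 47.2,"rx": 0,"ry": 0,"rz": 0,"claw": 255},
    {"x": 0,"y": -84.7,"z": 55.6,"rx": 0,"ry": 0,"rz": 0,"claw": 255},
    {"x": 0,"y": -91.9,"z": 64.4,"rx": 0,"ry": 0,"rz": 0,"claw": 255}
  ]
}}

```text
time_s: 23.78
position: [0.4652, -0.1678, 0.213]
tcp_rot: [[-0.17, 0.985, 0.0], [0.985, 0.17, 0.0], [0.0, 0.0, -1.0]]
force: [0.5, -0.7, -0.5]
opening: 0.126
grasp_force: 30.0
```

>>> {"method": "apply_moves", "body": {
  "rows": [
    {"x": 0,"y": -4.9,"z": 6.5,"rx": 0,"ry": 0,"rz": 0,"claw": 255},
    {"x": 0,"y": -9.3,"z": 13.3,"rx": 0,"ry": 0,"rz": 0,"claw": 255},
    {"x": 0,"y": -13.6,"z": 20.3,"rx": 0,"ry": 0,"rz": 0,"claw": 255},
    {"x": 0,"y": -17.5,"z": 27.4,"rx": 0,"ry": 0,"rz": 0,"claw": 255},
    {"x": 0,"y": -21.1,"z": 34.8,"rx": 0,"ry": 0,"rz": 0,"claw": 255},
    {"x": 0,"y": -24.3,"z": 42.2,"rx": 0,"ry": 0,"rz": 0,"claw": 255},
    {"x": 0,"y": -26.8,"z": 48.5,"rx": 0,"ry": 0,"rz": 0,"claw": 255},
    {"x": 0,"y": -28.5,"z": 53,"rx": 0,"ry": 0,"rz": 0,"claw": 255},
    {"x": 0,"y": -29.5,"z": 56,"rx": 0,"ry": 0,"rz": 0,"claw": 255},
    {"x": 0,"y": -29.5,"z": 56,"rx": 0,"ry": 0,"rz": 0,"claw": 255}
  ]
}}

```text
time_s: 25.02
position: [0.4364, -0.1728, 0.1575]
tcp_rot: [[-0.17, 0.985, -0.0], [0.985, 0.17, 0.0], [0.0, -0.0, -1.0]]
force: [-3.7, 0.2, 0.2]
opening: 0.129
grasp_force: 30.0
```

```bash
cat >> h.py <<'E'
def rim(name):
    im,d,p=snap('wrist',name); P=fworld(d,p); x=(P[...,:2]-T)@e; y=(P[...,:2]-T)@nn; out=[]
    for A in np.arange(-.07,.08,.015):
        k=(abs(x-A)<.005)&(y>.056)&(y<.070)&(P[...,2]>.11)&(P[...,2]<.15)&(d>0)
        if k.sum()>4: out.append((round(A,3),np.percentile(P[k][:,2],95).round(4),np.median(y[k&(P[...,2]>np.percentile(P[k][:,2],60))]).round(4)))
    print('rim',out)
    k=(x>.052)&(x<.085)&(y>.065)&(y<.083)&(P[...,2]>.093)&(P[...,2]<.102)&(d>0); print('stub',k.sum(),np.percentile(x[k],[5,50,95]).round(4),np.percentile(P[k][:,2],[50,95]).round(4),np.percentile(y[k],[2,98]).round(4))
E
python3 - <<'E'
from h import *
go([0.4358,-.1748,.157],down(9.5)); rim('w13')
E
```

```text
t 25.025 p [ 0.4364 -0.1728  0.1575] shift [-1.9 -1.   0.5] rv [-0.   -0.    0.05] F [-3.7  0.2  0.2] op 0.129 q [-35.3  26.9 109.1   0.   44.1 -45.1]
rim [(np.float64(-0.07), np.float64(0.1336), np.float64(0.0622)), (np.float64(-0.055), np.float64(0.1333), np.float64(0.0627)), (np.float64(-0.04), np.float64(0.1331), np.float64(0.0628)), (np.float64(-0.025), np.float64(0.133), np.float64(0.0626)), (np.float64(-0.01), np.float64(0.1452), np.float64(0.0657)), (np.float64(0.005), np.float64(0.1462), np.float64(0.0695)), (np.float64(0.02), np.float64(0.1312), np.float64(0.0612)), (np.float64(0.08), np.float64(0.1295), np.float64(0.0642))]
stub 422 [0.0596 0.0667 0.0835] [0.0958 0.1004] [0.0659 0.0827]
```

>>> {"method": "apply_moves", "body": {
  "rows": [
    {"x": 0,"y": 0,"z": 0.5,"rx": 0,"ry": 0,"rz": 0,"claw": 255},
    {"x": 0,"y": 0,"z": 1,"rx": 0,"ry": 0,"rz": 0,"claw": 230},
    {"x": 0,"y": 0,"z": 1,"rx": 0,"ry": 0,"rz": 0,"claw": 205},
    {"x": 0,"y": 0,"z": 1,"rx": 0,"ry": 0,"rz": 0,"claw": 179},
    {"x": 0,"y": 0,"z": 1,"rx": 0,"ry": 0,"rz": 0,"claw": 179},
    {"x": 0,"y": 0,"z": 1,"rx": 0,"ry": 0,"rz": 0,"claw": 179}
  ]
}}

```text
time_s: 25.82
position: [0.4369, -0.1729, 0.1569]
tcp_rot: [[-0.17, 0.985, 0.001], [0.985, 0.17, -0.0], [-0.0, 0.001, -1.0]]
force: [0.0, 0.1, -0.9]
opening: 0.294
grasp_force: 0.0
```

>>> {"method": "apply_moves", "body": {
  "rows": [
    {"x": 0,"y": 0,"z": -5,"rx": 0,"ry": 0,"rz": 0,"claw": 179},
    {"x": 0,"y": 0,"z": -20,"rx": 0,"ry": 0,"rz": 0,"claw": 179},
    {"x": 0,"y": 0,"z": -50,"rx": 0,"ry": 0,"rz": 0,"claw": 179},
    {"x": 0,"y": 0,"z": -85,"rx": 0,"ry": 0,"rz": 0,"claw": 179},
    {"x": 0,"y": 0,"z": -115,"rx": 0,"ry": 0,"rz": 0,"claw": 179},
    {"x": 0,"y": 0,"z": -130,"rx": 0,"ry": 0,"rz": 0,"claw": 179},
    {"x": 0,"y": 0,"z": -130,"rx": 0,"ry": 0,"rz": 0,"claw": 179}
  ]
}}

```text
time_s: 26.7
position: [0.4371, -0.1732, 0.2882]
tcp_rot: [[-0.17, 0.985, 0.003], [0.985, 0.17, -0.002], [-0.003, 0.003, -1.0]]
force: [0.0, -0.4, 0.2]
opening: 0.298
grasp_force: 0.0
```

```bash
python3 - <<'E'
from h import *
go([0.4358,-.1748,.157],down(9.5)); rim('w14'); snap('top','t14'); gate('w15'); cmap('t14'); cmap('w15',True)
E
```

```text
t 26.7 p [ 0.4371 -0.1732  0.2882] shift [ -1.   -1.9 131.2] rv [0.03 0.02 0.05] F [ 0.  -0.4  0.2] op 0.298 q [-35.3  15.1 100.7   0.   64.  -45.1]
rim [(np.float64(-0.07), np.float64(0.1314), np.float64(0.0627)), (np.float64(-0.055), np.float64(0.1317), np.float64(0.0621)), (np.float64(-0.04), np.float64(0.1312), np.float64(0.0631)), (np.float64(-0.025), np.float64(0.1313), np.float64(0.0625)), (np.float64(-0.01), np.float64(0.1445), np.float64(0.0671)), (np.float64(0.005), np.float64(0.133), np.float64(0.0662)), (np.float64(0.035), np.float64(0.131), np.float64(0.0628)), (np.float64(0.05), np.float64(0.1313), np.float64(0.062)), (np.float64(0.065), np.float64(0.1314), np.float64(0.0629)), (np.float64(0.08), np.float64(0.1309), np.float64(0.0619))]
stub 211 [0.0605 0.0668 0.0832] [0.0959 0.1006] [0.0655 0.0826]
gate px 2210 x [0.0793 0.0963 0.119 ] z [0.0955 0.0969 0.0984] y [-0.0508  0.0561] slope deg 0.2
  110   1  42  44  44  48  47  45  41  42  42  48  46  43  45  45  44  43  46   . 
   98   1  19  16  18  13  18  11  17  14  17  19  13  14  17  12  23  15  21  46 
   86   1  1
[... 2938 characters left out ...]
   .   .   .   .   .   .   .  19  45 
  -70  45   9   .   8   8   .   .   .  96  96  96   .   .   .   .   .   .   9B 45 
  -82  44   9   .   9   9  97R 97  96R 97R 97R 97R 96  96R 97R 96   .   .   .   . 
  -94   1  10   .   .  97R 97R 97R 97R 97R 97R 97R 97R 97R 97R 97R  .   .   .   . 
 -106  10  22 103 102  25  97R 97R 97R 97R 97R 97R 97R 97R 97R 97R103 103   .   . 
 -118  -1   0  95  94  98  98B 99  98  97R 97R 97R 99  99  98 116 102 100   .   . 
 -130  -1   1  85  95  99  98  98  98  98  98  98  98  98  98 116   .   .   .   . 
 -142  -0   0  86  86 122  98  98  98  98  98  98  98  98  98 118   .   .   .   . 
 -154  -1   1  62  57 130   .   .   .   .   .   .   .   .   .   .   .   .   .   .
```

```bash
python3 -c "
from rig import *
print(hand_in())"
```

```text
the job is handed in; nothing more can be done
None
```

Handed in at about 27 s of the 72 s allowed (no verdict was returned): the last camera readings show all three pendants in the catch bin, the tray level on the rest with its axle in the saddles and gate down, and the gripper clear. The jar and cup were not re-measured, but the arm and tray were kept clear of both.

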